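Hang the nested parts pans on the rack hook

TASK

The bench is being cleared: hang the three steel parts pans on the hook of the sloping pipe rack by the holes in their handles, one at a time - the large one first, lying flat on the wire panel with its bowl downhill of the hook, then the medium one nested inside it, then the small one nested inside that. Each must be fully home, handle resting on handle and bowl inside bowl, before the next is brought; leave the bin, the magnifier and the steel ring where they are.

Things in the scene. Friction and masses are not known exactly. Their poses are not given: they have to be found in the camera images.
- pan_large: The largest plain steel parts pan, empty, flat on the 2 mm mat: round bowl 110 mm across the rim (104 mm inside, 100 mm at the foot), 30 mm high, floor 4 mm thick; one flat straight handle, eye and hole at its end. 136-212 g. Origin: centre of the underside; x along the handle to the eye, z up. Starts with the handle pointing away from the robot, within 0.6 rad of world +x
- pan_medium: The middle plain steel parts pan, empty, flat on the 2 mm mat: round bowl 90 mm across the rim (84 mm inside, 80 mm at the foot), 30 mm high, floor 4 mm thick; one flat straight handle, eye and hole at its end. 104-162 g. Origin: centre of the underside; x along the handle to the eye, z up. Starts with the handle pointing away from the robot, within 0.6 rad of world +x
- pan_small: The smallest plain steel parts pan, empty, flat on the 2 mm mat: round bowl 70 mm across the rim (64 mm inside, 60 mm at the foot), 30 mm high, floor 4 mm thick; one flat straight handle, eye and hole at its end. 72-112 g. Origin: centre of the underside; x along the handle to the eye, z up. Starts with the handle pointing away from the robot, within 0.6 rad of world +x
- pan_large_hole (a point): Centre of the round 16 mm hole in the large pan's eye (a round ring 30 mm across, 5 mm thick like the handle), at mid thickness: 125 mm along x and 27.5 mm up from the pan's origin; same axes as the pan
- pan_medium_hole (a point): Centre of the round 16 mm hole in the medium pan's eye (a round ring 30 mm across, 5 mm thick like the handle), at mid thickness: 125 mm along x and 27.5 mm up from the pan's origin; same axes as the pan
- pan_small_hole (a point): Centre of the round 16 mm hole in the small pan's eye (a round ring 30 mm across, 5 mm thick like the handle), at mid thickness: 125 mm along x and 27.5 mm up from the pan's origin; same axes as the pan
- pan_large_grip (a point): Place to pinch the large pan's handle across its 20 mm width: 80 mm along x from the pan's origin, at mid thickness. The strap is 5 mm thick, 25 to 30 mm above the foot (top level with the rim), and runs from the rim to 110 mm from the origin; same axes as the pan
- pan_medium_grip (a point): Place to pinch the medium pan's handle across its 20 mm width: 80 mm along x from the pan's origin, at mid thickness. The strap is 5 mm thick, 25 to 30 mm above the foot (top level with the rim), and runs from the rim to 110 mm from the origin; same axes as the pan
- pan_small_grip (a point): Place to pinch the small pan's handle across its 20 mm width: 80 mm along x from the pan's origin, at mid thickness. The strap is 5 mm thick, 25 to 30 mm above the foot (top level with the rim), and runs from the rim to 110 mm from the origin; same axes as the pan
- rack: Rack of 28 mm grey pipe, 280 mm wide, fixed to the bench at a new place and turn each time. Its wire panel (220 mm wide) slopes at 35 degrees, rising away from the robot, from 212 mm below the hook to 72 mm above it along the slope; the top pipe lies behind the panel's upper edge. Origin: on the bench straight below the foot of the hook's prong; x level, away from the robot, z up
- hook: The steel wire hook. Origin: where its straight prong meets the panel's face, 210 mm above the bench. z along the prong, square to the panel, up and towards the robot; x straight up the slope; y level. The panel is the plane z = 0. Home, a pan's axes match the hook's; its foot is at z = 0 (large), 5 mm (medium) or 10 mm (small), as each handle rests on the one before
- hook_tip (a point): Round free end of the prong, which is 8 mm thick and straight, 58 mm along z from the hook's origin; three nested handles reach up to z = 40 mm on it. The rest of the hook's wire runs up the panel to the top pipe, under 10 mm off the panel. Same axes as the hook
- bin: Bystander: black open bin 160 x 120 x 60 mm with foil pouches, beyond the pans. Origin: centre of its underside
- magnifier: Bystander: grey hand magnifier lying face up, 124 mm round, 24 mm thick, with a loop handle and its round cover standing open to about 120 mm high. Origin: centre of its underside
- encoder_ring: Bystander: solid steel-rimmed disc (an encoder ring) 42 mm across, 14 mm high, blue on top. Origin: centre of its underside

How it is judged:
By the outcome, as a careful person would: the job done as asked, in the order asked, and still so for the second after the job is handed in, with the robot touching nothing.
It also fails if it takes over 72 s, if anything falls off the work surface, if the arm or the gripper's body presses on something with over 40 N, if the wrist force passes 120 N, or if a joint passes its speed limit or range.

ROBOT

A 6-joint arm with a two-finger parallel gripper is mounted at the origin on the work surface. World frame = base frame: x ahead of the robot, y to its left, z up, the work surface at z = 0. Lengths are in m, angles in rad, forces in N, time in s.
With the tool pointing down it reaches from about 0.35 to 0.775 m from the base axis. Payload 7.3 kg.
Tool frame: the origin (TCP) lies at the very end of the fingers, on their centre line; the grasp point (between the pads) lies 19 mm behind it; x points along the fingers, y is the direction in which the jaws open and shut, and the axes are right-handed (so a half turn about x gives the same grasp; the last joint's range is limited). The gripper opens to 92 mm and grips with 3 to 60 N. Pads are 19 mm wide; open, the fingers measure 130 mm over their backs; the gripper's body (75 mm by 190 mm) begins 47 mm behind the grasp point.
Start: joints at [1.03, 0.342, 1.524, -0, 1.275, -0.146], TCP at [0.202, 0.485, 0.227] pointing down, gripper open.
Joint ranges: [-2.53, 2.53], [-0.77, 2.02], [0.04, 2.7], [-1, 4.14], [0.28, 2.66], [-3.11, 3.11]. Speed limits (rad/s): [2.57, 2.57, 3.14, 3.14, 3.14, 3.14].

INTERFACE

Orientations are given as a unit quaternion [w, x, y, z].
In Python, from bench import robot gives the robot as it stands.
- The arm moves only by the shell command python3 -m inch 'ROWS'. ROWS is JSON, a list of rows, each a list of 7 numbers: the shift along the world's x, y, z in cm, then the turn, a rotation vector about the world's x, y, z in degrees, then the opening in per cent of the stroke, from 0 (shut) to 100 (fully open). In form: [[x, y, z, wx, wy, wz, fingers], ...]. A call has 1 to 20 rows; each row is the pose to reach, as a shift and turn from the pose commanded when the call began; what a row does not reach only later rows make up. A row lasts 1/10 s, in which the tool goes at most 50 mm and 8.59 degrees, less where a joint would pass 70% of its speed; a pose out of reach is approached as far as the arm can. A call with a gripper value outside its range is refused whole. The fingers move at their own pace and stop on an object; the grip force is fixed at half the most. Time passes only in rows, so rows that repeat a pose let the fingers close. It gives the time, the measured TCP pose, the force and the opening at its end, in the units of the state.
- robot.sense(): the state, without advancing time (a new reading comes with each control period).
- robot.snapshot(name): name is "scene" or "top" or "wrist"; returns the picture (480x640x3 uint8, blue, green, red); there is no depth.
- robot.camera_params(name): a dict with "camera_matrix" (3x3 intrinsics, pixels), "rvec" (rotation vector, rad) and "tvec" (3), from world to camera coordinates, as OpenCV has them; the wrist camera has in their place "T_tool_cam" (4x4, takes a point from camera to tool coordinates, whose origin is the TCP and whose axes are the tool frame's). Camera axes: x right, y down, z forward; pixel columns grow to the right and rows downward; lengths in m; the calibration is good to about 2 mm. A picture is of the moment at which its call begins: read the wrist's pose just before it. camera_params takes no time and is no camera call.
- robot.job_done(): hands the job in, once; it reports no verdict.
The state is a dict: "t": time; "q": joint angles; "joint_velocities": joint speeds; "tau": joint torques, N m; "ee_pos": TCP position; "ee_rot": TCP orientation; "ft_force": force on the tool from outside, world axes, zero at the start; "torque": the same for the moment, N m; "gripper_width": finger opening in m.
Only numpy, scipy, OpenCV 4.12 (cv2) and the standard library are available. Lean on these libraries where they do the work, as an engineer would, in place of code of your own. Each camera call takes 0.05 s, during which the arm holds its last target.

## Working session

There is one attempt and no reset: what is moved stays moved. The work goes in short steps, Python scripts to look and compute and a shell command to move; the robot and the scene stay as the last step left them, time stands still between calls to the robot, and variables do not carry over. Pictures are saved under pics/ and viewed, and the job is handed in when it is done.

```bash
ls -la; mkdir -p pics
python3 - <<'E'
from bench import robot
import cv2,numpy as np
print(robot.sense())
for n in("scene","top","wrist"):
    p=robot.camera_params(n);print(n,p)
    cv2.imwrite(f"pics/{n}0.png",robot.snapshot(n))
E
```

```text
total 12
drwxr-xr-x  3 agent agent 4096 Dec  6 14:39 .
drwxr-xr-x 23 root  root  4096 Dec  6 14:39 ..
drwxr-xr-x  2 agent agent 4096 Dec  6 14:39 pics
{'t': 0.0, 'q': array([ 1.03000818e+00,  3.42732181e-01,  1.52503195e+00,  5.44562424e-06,
        1.27539521e+00, -1.45996631e-01]), 'joint_velocities': array([ 0.00058211,  0.00101435,  0.00092334, -0.00143614,  0.00088465,
       -0.00089691]), 'tau': array([-3.25247474e-04, -4.31252003e+01, -2.44217402e+01,  7.16893421e-02,
        5.61510539e-02, -1.57065870e-04]), 'ee_pos': array([0.20168453, 0.48426713, 0.22603485]), 'ee_rot': array([ 0.69318667,  0.13815475,  0.69356312, -0.13919665]), 'ft_force': array([ 0.78263519, -0.2572343 , -0.47117997]), 'torque': array([-0.03819044,  0.02346664, -0.01422689]), 'gripper_width': 0.09193856723073919}
scene {'camera_matrix': array([[604.62297756,   0.        , 317.61653981],
       [  0.        , 604.62297756, 244.55711273],
       [  0.        ,   0.        ,   1.        ]]), 'rvec': array([ 1.51751356,  1.83193951, -0.89589707]), 'tvec': array([ 0.14539218, -0.20429399,  2.03875564])}
top {'camera_matrix': array([[482.95939658,   0.        , 325.42560122],
       [  0.        , 482.95939658, 240.71664247],
       [  0.        ,   0.        ,   1.        ]]), 'rvec': array([ 2.13544056, -2.17884412,  0.09392471]), 'tvec': array([-0.04123358,  0.59140672,  1.0224808 ])}
wrist {'camera_matrix': array([[360.92530254,   0.        , 320.74565753],
       [  0.        , 360.92530254, 244.97938858],
       [  0.        ,   0.        ,   1.        ]]), 'T_tool_cam': array([[ 6.15132023e-04, -2.60532363e-01,  9.65464919e-01,
        -1.57145099e-01],
       [ 9.99999810e-01,  1.33738636e-04, -6.01045830e-04,
         6.63368205e-04],
       [ 2.74719288e-05,  9.65465105e-01,  2.60532396e-01,
        -7.01056464e-02],
       [ 0.00000000e+00,  0.00000000e+00,  0.00000000e+00,
         1.00000000e+00]])}
```

View pics/scene0.png

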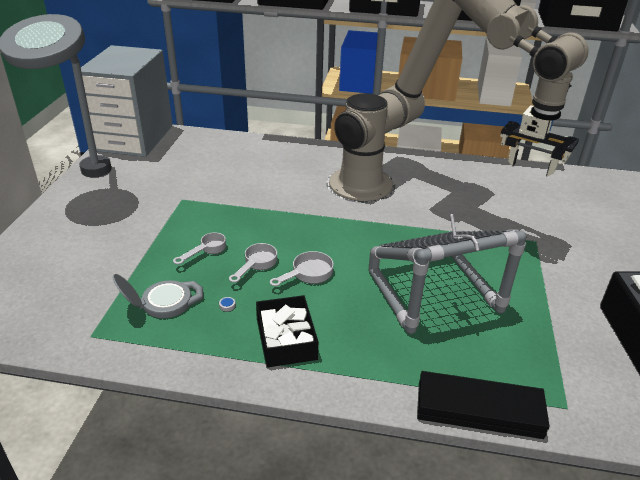

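View pics/top0.png

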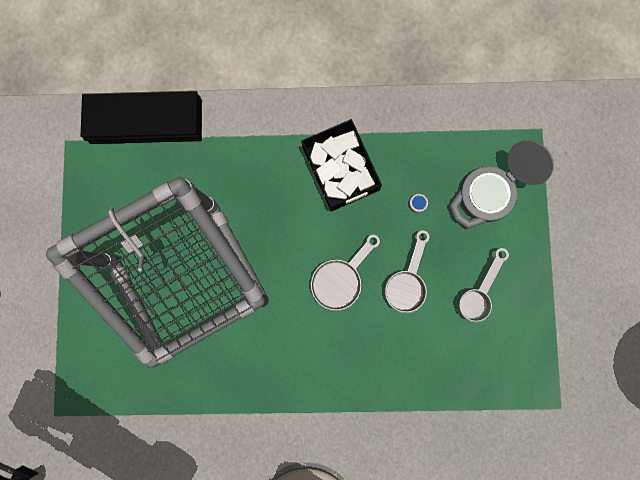

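View pics/wrist0.png

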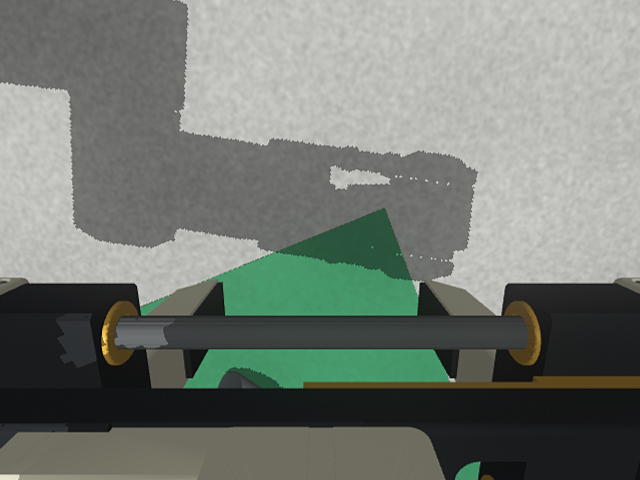

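The scene has pans left to right in the top view: large (336,285), medium (405,292), small (475,305). The hook is near (140,268) on the left-hand rack, turned about 30°. I'll zoom in for accurate pixels.

Run:
```python
import cv2
t=cv2.imread("pics/top0.png");s=cv2.imread("pics/scene0.png")
def c(im,x0,y0,w,h,k,n):
    cv2.imwrite("pics/"+n,cv2.resize(im[y0:y0+h,x0:x0+w],None,fx=k,fy=k,interpolation=cv2.INTER_CUBIC))
c(t,300,225,220,105,3.6,"t_pans.png")
c(t,40,170,240,200,3,"t_rack.png")
c(t,90,195,80,90,6.5,"t_hook.png")
c(s,165,225,180,70,4.4,"s_pans.png")
c(s,360,205,180,135,4.4,"s_rack.png")
c(s,420,205,110,60,7,"s_hook.png")
```

```text
(no output)
```

View pics/t_pans.png

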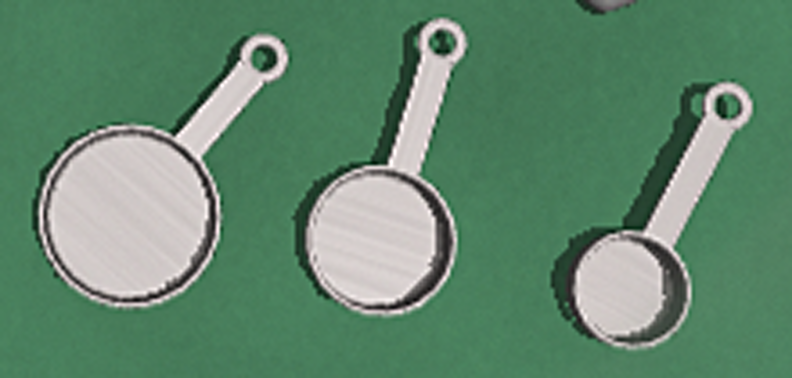

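View pics/t_hook.png

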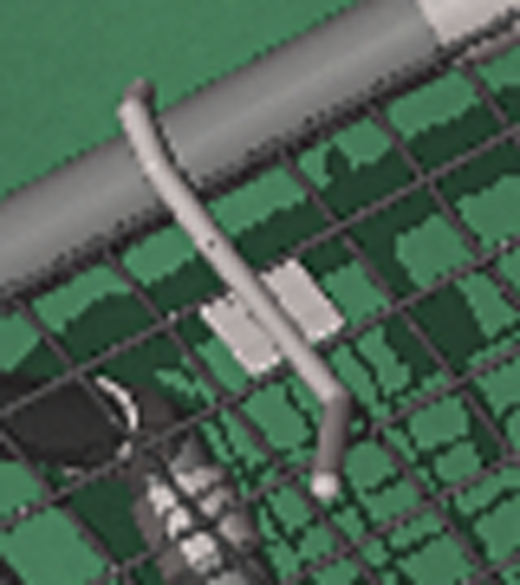

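View pics/s_pans.png

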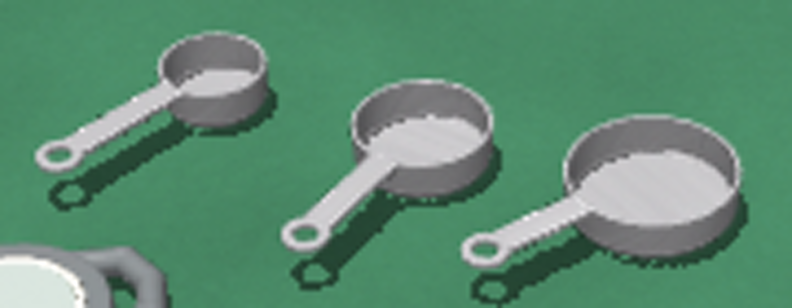

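View pics/s_hook.png

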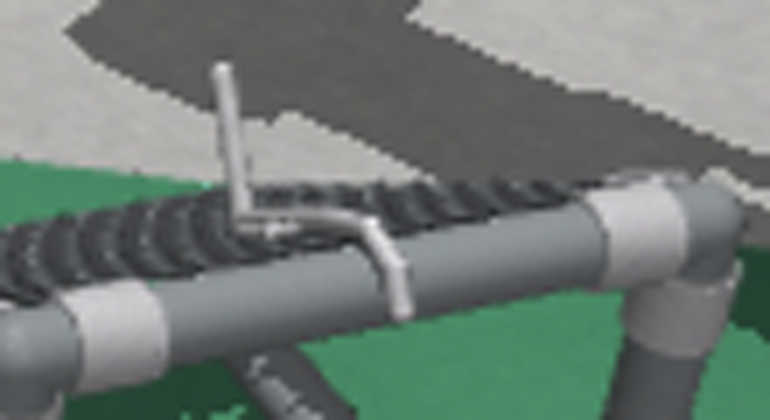

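View pics/t_rack.png

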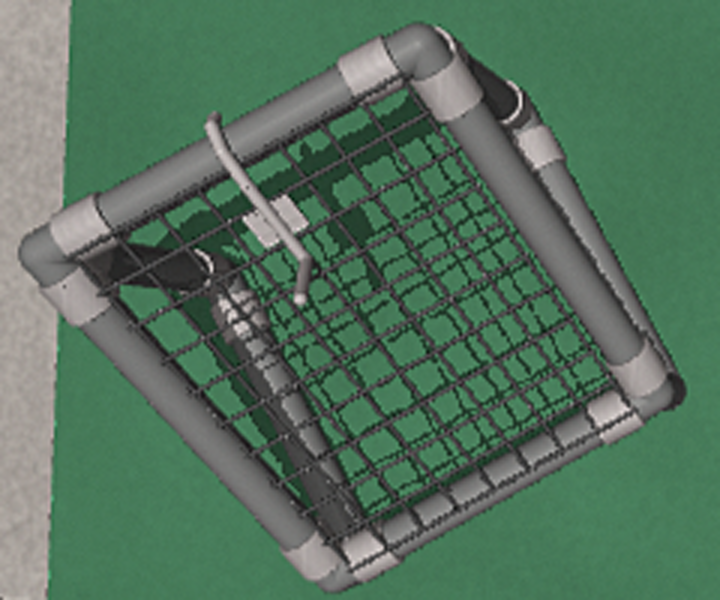

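View pics/s_rack.png

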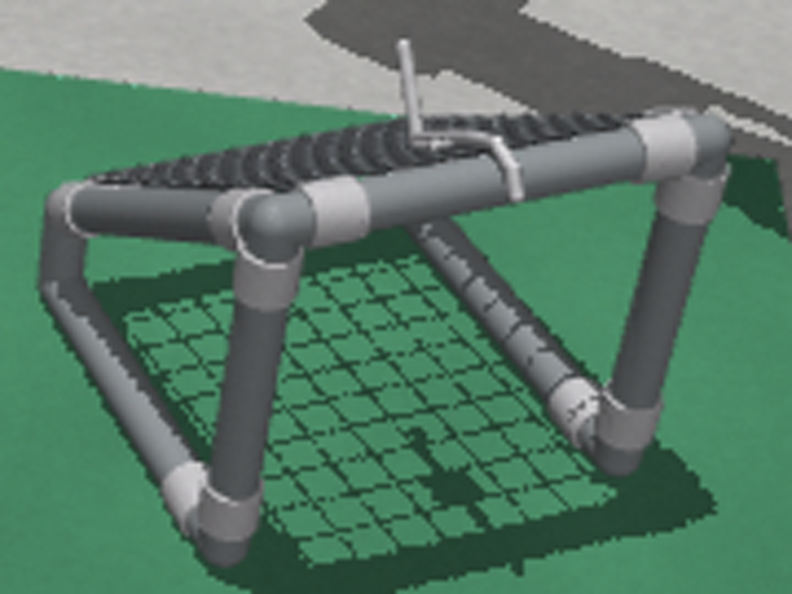

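```bash
cat > h.py <<'E'
import numpy as np,cv2
from scipy.spatial.transform import Rotation as R
from scipy.optimize import least_squares
from bench import robot
C={n:robot.camera_params(n) for n in("scene","top","wrist")}
def proj(n,P): return cv2.projectPoints(np.asarray(P,float).reshape(-1,3),C[n]["rvec"],C[n]["tvec"],C[n]["camera_matrix"],None)[0][:,0]
def tri(a,b):
    M=[]
    for n in("top","scene"):
        M.append(C[n]["camera_matrix"]@np.hstack([cv2.Rodrigues(C[n]["rvec"])[0],C[n]["tvec"].reshape(3,1)]))
    X=cv2.triangulatePoints(M[0],M[1],np.float64(a).reshape(2,1),np.float64(b).reshape(2,1))[:,0];X=X[:3]/X[3]
    e=np.r_[proj("top",X)[0]-a,proj("scene",X)[0]-b]
    return X,e
def onz(n,p,z):
    K=C[n]["camera_matrix"];Rm=cv2.Rodrigues(C[n]["rvec"])[0];t=C[n]["tvec"]
    d=Rm.T@np.linalg.solve(K,[p[0],p[1],1]);o=-Rm.T@t
    return o+d*(z-o[2])/d[2]
def unc(p,k,x0,y0): return np.array([x0+(p[0]+.5)/k-.5,y0+(p[1]+.5)/k-.5])
A35=np.radians(35)
def hookR(y): # cols
    return R.from_euler('z',y).as_matrix()@np.array([[np.cos(A35),0,-np.sin(A35)],[0,1,0],[np.sin(A35),0,np.cos(A35)]])
E
python3 - <<'E'
from h import *
np.set_printoptions(precision=4,suppress=True)
T=lambda p:unc(p,3.6,300,225);S=lambda p:unc(p,4.4,165,225)
for n,th,tc,sh,sc in(("L",(264,57),(130,215),(486,249),(652,171)),("M",(442,42),(381,240),(306,233),(422,124)),("S",(728,104),(631,289),(60,155),(213,65))):
    h,e1=tri(T(th),S(sh));c,e2=tri(T(tc),S(sc))
    print(n,"hole",h,e1,"rim",c,e2,"len",np.linalg.norm((h-c)[:2]),"yaw",np.degrees(np.arctan2(*(h-c)[1::-1])))
    h=onz("top",T(th),.032);c=onz("top",T(tc),.032);print("   top only",h,c,np.linalg.norm(h-c),np.degrees(np.arctan2(*(h-c)[1::-1])))
tip,e=tri(unc((325,485),6.5,90,195),unc((222,70),7,420,205));b,e2=tri(unc((338,403),6.5,90,195),unc((243,218),7,420,205))
print(tip,e,b,e2,np.linalg.norm(tip-b),np.degrees(np.arctan2(*(b-tip)[1::-1])))
E
```

```text
L hole [ 0.5886 -0.1564  0.0329] [-0.0397  0.0079 -0.0215 -0.0022] rim [ 0.4952 -0.0737  0.0323] [ 0.0267 -0.005   0.0138  0.0004] len 0.12476554974864092 yaw -41.54020281725284
   top only [ 0.5887 -0.1566  0.032 ] [ 0.4952 -0.0736  0.032 ] 0.12500135492933648 -41.57922060258826
M hole [ 0.5955 -0.2642  0.0327] [ 0.1451 -0.0311  0.0782  0.0143] rim [ 0.4775 -0.2235  0.0319] [ 0.2246 -0.0465  0.1133  0.0155] len 0.12480893210499212 yaw -19.047625362506153
   top only [ 0.5955 -0.264   0.032 ] [ 0.4774 -0.223   0.032 ] 0.12501007529690922 -19.163226322703203
S hole [ 0.5544 -0.4329  0.033 ] [ 0.0219 -0.0051  0.0113  0.0035] rim [ 0.4459 -0.37    0.033 ] [ 0.2452 -0.0551  0.1198  0.0291] len 0.12545715624609713 yaw -30.081231176359086
   top only [ 0.5545 -0.4332  0.032 ] [ 0.4457 -0.3697  0.032 ] 0.12591298964090447 -30.25394756200976
[0.5238 0.2621 0.2577] [-0.1317  0.0179 -0.0615  0.0175] [0.5489 0.2758 0.2155] [ 0.0523 -0.0072  0.0257 -0.0071] 0.050928175703914995 28.670931943735148
```

```bash
cat > ov.py <<'E'
from h import *
import sys
x,y,yaw=map(float,sys.argv[1:4]);H=hookR(np.radians(yaw));o=np.array([x,y,.21])
for n,(x0,y0,w,h,k) in(("top",(40,170,240,200,3.3)),("scene",(360,205,180,135,4.4))):
    im=cv2.imread(f"pics/{n}0.png")[y0:y0+h,x0:x0+w];im=cv2.resize(im,None,fx=k,fy=k,interpolation=cv2.INTER_CUBIC)
    def L(pts,c):
        p=proj(n,[o+H@np.array(q) for q in pts]);p=(p+.5-[x0,y0])*k-.5
        cv2.polylines(im,[np.int32(np.round(p*8))],False,c,1,cv2.LINE_AA,3)
    L([(-.212,-.11,0),(-.212,.11,0),(.072,.11,0),(.072,-.11,0),(-.212,-.11,0)],(0,0,255))
    L([(0,-.11,0),(0,.11,0)],(0,255,255));L([(-.212,0,0),(.072,0,0)],(0,255,255));L([(0,0,0),(0,0,.058)],(255,0,255))
    cv2.imwrite(f"pics/ov_{n}{sys.argv[4]}.png",im)
E
python3 ov.py 0.5505 0.2765 28.7 a
```

```text
(no output)
```

View pics/ov_topa.png

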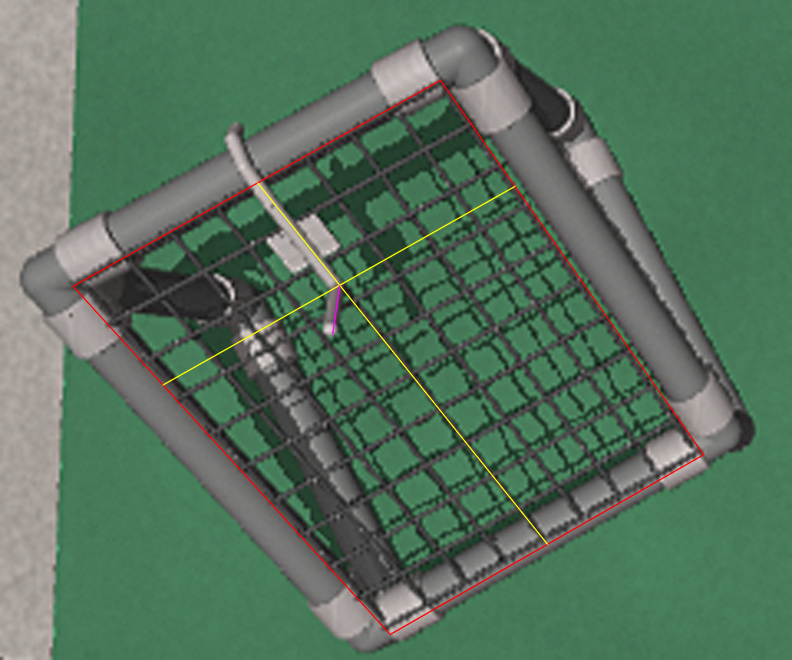

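View pics/ov_scenea.png

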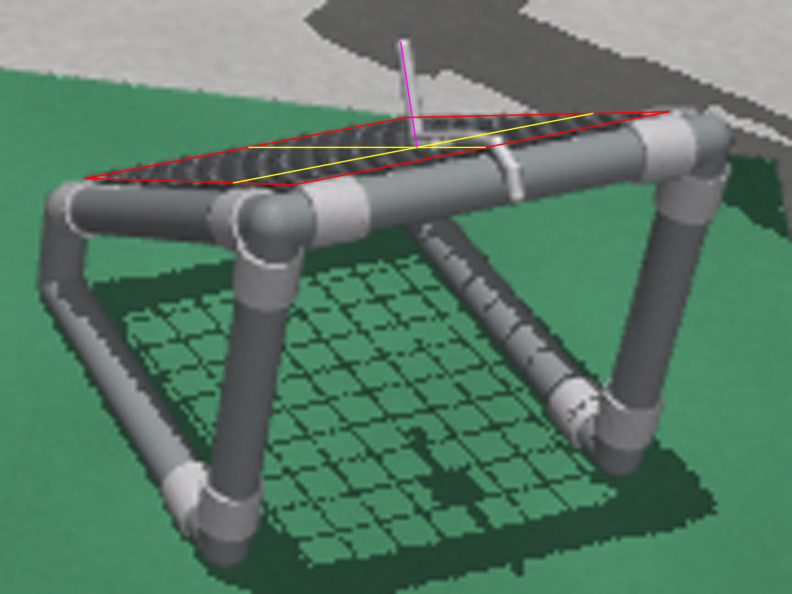

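```bash
cat >> h.py <<'E'
def toolR():
    s=robot.sense();return s["ee_pos"],R.from_quat(s["ee_rot"],scalar_first=True).as_matrix(),s
PAN={"L":(.4952,-.0737,-41.55),"M":(.4775,-.2233,-19.1),"S":(.4459,-.370,-30.15)}
E
python3 - <<'E'
from h import *
np.set_printoptions(precision=4,suppress=True)
p,Q,s=toolR();print(Q,np.degrees(s['q']))
for k,(x,y,w) in PAN.items():
    c=np.array([x,y]);u=np.array([np.cos(np.radians(w)),np.sin(np.radians(w))])
    for g in(.075,.08): print(k,g,c+g*u,np.linalg.norm(c+g*u))
H=hookR(np.radians(28.7));print("grip at home",np.array([.5505,.2765,.21])+H@[-.045,0,.0275])
E
```

```text
[[-0.0006  0.3846  0.9231]
 [-0.001   0.9231 -0.3846]
 [-1.     -0.0011 -0.0002]] [59.016  19.6277 87.3636  0.0024 73.0755 -8.3653]
L 0.075 [ 0.5513 -0.1234] 0.5649793580008617
L 0.08 [ 0.5551 -0.1268] 0.5693605810891755
M 0.075 [ 0.5484 -0.2478] 0.6017775912740422
M 0.08 [ 0.5531 -0.2495] 0.6067570172511898
S 0.075 [ 0.5108 -0.4077] 0.6535012666848073
S 0.08 [ 0.5151 -0.4102] 0.6584474506462589
grip at home [0.5043 0.2512 0.2067]
```

```bash
python3 -m inch '[[6,-10,4,0,0,-3,100],[11,-19,4,0,0,-6,100],[17,-29,4,0,0,-9,100],[17,-29,4,0,0,-9,100],[17,-29,4,0,0,-9,100],[17,-29,4,0,0,-9,100],[17,-29,4,0,0,-9,100],[34.96,-60.76,-10.6,0,0,-18.9,100],[34.96,-60.76,-10.6,0,0,-18.9,100],[34.96,-60.76,-10.6,0,0,-18.9,100],[34.96,-60.76,-10.6,0,0,-18.9,100],[34.96,-60.76,-10.6,0,0,-18.9,100],[34.96,-60.76,-10.6,0,0,-18.9,100],[34.96,-60.76,-10.6,0,0,-18.9,100],[34.96,-60.76,-10.6,0,0,-18.9,100],[34.96,-60.76,-10.6,0,0,-18.9,100],[34.96,-60.76,-10.6,0,0,-18.9,100],[34.96,-60.76,-10.6,0,0,-18.9,100]]'
python3 - <<'E'
from h import *
np.set_printoptions(precision=4,suppress=True)
p,Q,s=toolR();print(p,Q,np.degrees(s['q']))
cv2.imwrite("pics/w1.png",robot.snapshot("wrist"))
E
```

```text
t: 1.95
ee_pos: [0.5511, -0.122, 0.1211]
ee_rot: [0.661, 0.251, 0.661, -0.25]
ft_force: [-0.3, 0.5, -0.1]
gripper_width: 0.0918
[ 0.5511 -0.122   0.1211] [[-0.0002  0.6624  0.7492]
 [ 0.0005  0.7492 -0.6624]
 [-1.      0.0002 -0.0005]] [-20.2701  29.5293  89.3779   0.0239  61.114  -68.7991]
```

View pics/w1.png

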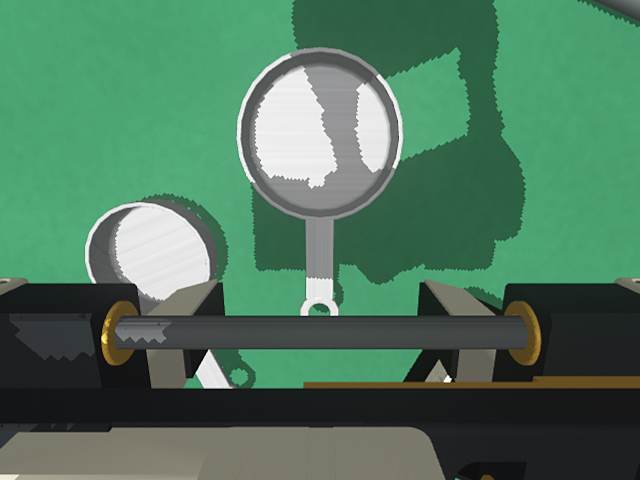

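```bash
cat >> h.py <<'E'
def wonz(px,z,p=None,Q=None):
    if p is None: p,Q,_=toolR()
    T=C["wrist"]["T_tool_cam"];d=np.linalg.solve(C["wrist"]["camera_matrix"],[px[0],px[1],1])
    o=p+Q@T[:3,3];d=Q@T[:3,:3]@d
    return o+d*(z-o[2])/d[2]
def wproj(P,p=None,Q=None):
    if p is None: p,Q,_=toolR()
    T=C["wrist"]["T_tool_cam"];X=(np.asarray(P).reshape(-1,3)-p)@Q;X=(X-T[:3,3])@T[:3,:3]
    x=X@C["wrist"]["camera_matrix"].T;return x[:,:2]/x[:,2:]
E
python3 - <<'E'
from h import *
print("rimL",wonz((320,132),.032),"hole",wonz((319.5,312),.032),"rimM",wonz((148,257),.032))
E
```

```text
rimL [ 0.49123024 -0.06880007  0.032     ] hole [ 0.58694192 -0.15391841  0.032     ] rimM [ 0.4737938  -0.21732772  0.032     ]
```

```bash
python3 -m inch '[[0,0,-4,0,0,0,100],[0,0,-8,0,0,0,100],[0,0,-10.8,0,0,0,100],[0,0,-10.8,0,0,0,100],[0,0,-10.8,0,0,0,100],[0,0,-10.8,0,0,0,0],[0,0,-10.8,0,0,0,0],[0,0,-10.8,0,0,0,0],[0,0,-10.8,0,0,0,0],[0,0,-10.8,0,0,0,0],[0,0,-10.8,0,0,0,0],[0,0,-10.8,0,0,0,0],[0,0,-10.8,0,0,0,0],[0,0,-10.8,0,0,0,0],[0,0,-10.8,0,0,0,0]]'
```

```text
t: 3.5
ee_pos: [0.5515, -0.123, 0.0127]
ee_rot: [0.661, 0.251, 0.661, -0.251]
ft_force: [0.0, -0.8, -0.1]
gripper_width: 0.0193
```

Gripped (19 mm). Lift gently and look.

```bash
python3 -m inch '[[0,0,0.5,0,0,0,0],[0,0,1.5,0,0,0,0],[0,0,3,0,0,0,0],[0,0,5,0,0,0,0],[0,0,8,0,0,0,0],[0,0,11,0,0,0,0],[0,0,15,0,0,0,0],[0,0,19,0,0,0,0],[0,0,22,0,0,0,0],[0,0,24,0,0,0,0],[0,0,24,0,0,0,0],[0,0,24,0,0,0,0]]'
python3 - <<'E'
from h import *
p,Q,s=toolR();print(p,s["ft_force"])
for n in("wrist","scene","top"):cv2.imwrite(f"pics/{n}2.png",robot.snapshot(n))
im=cv2.imread("pics/scene2.png");cv2.imwrite("pics/s2c.png",cv2.resize(im[120:300,220:420],None,fx=3,fy=3,interpolation=cv2.INTER_CUBIC))
E
```

```text
t: 4.7
ee_pos: [0.5511, -0.1228, 0.2525]
ee_rot: [0.661, 0.251, 0.661, -0.251]
ft_force: [-0.7, 0.7, -2.7]
gripper_width: 0.0197
[ 0.55113537 -0.12283833  0.25252659] [-0.71594562  0.6642887  -2.719001  ]
```

View pics/wrist2.png

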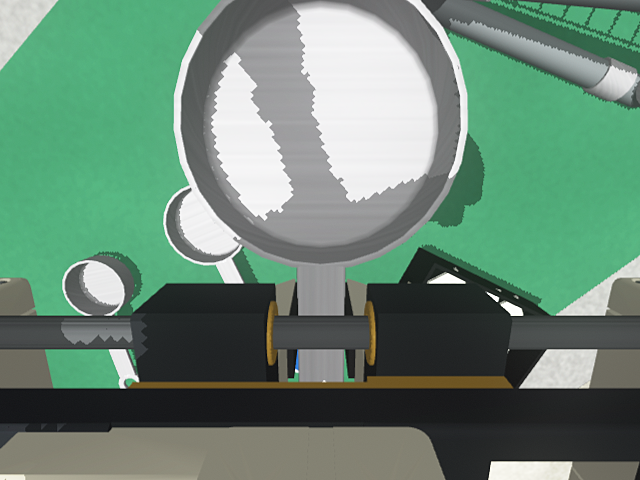

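View pics/s2c.png

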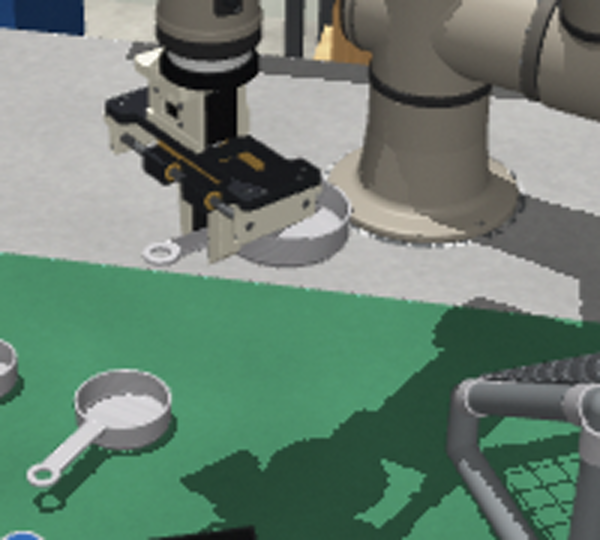

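```bash
cat >> h.py <<'E'
def panpose(g,pitch,h,lat=0): # pan pose in tool frame: grip point g along handle; handle mid at h above TCP; pitch>0 = bowl droops (rad), tool z=pan x
    # pan axes in tool: x->+z, y->+y , z->-x
    B=np.array([[0,0,-1],[0,1,0],[1,0,0]],float)
    Rp=R.from_euler('y',-pitch).as_matrix() # about pan y: negative raises x end
    Rt=B@Rp
    t=np.array([-h,lat,0])-Rt@np.array([g,0,.0275])
    return Rt,t
def rim(D,n=72): a=np.linspace(0,2*np.pi,n,endpoint=False);return np.c_[D/2*np.cos(a),D/2*np.sin(a),np.full(n,.03)]
def wprojT(X):
    T=C["wrist"]["T_tool_cam"];X=(X-T[:3,3])@T[:3,:3];x=X@C["wrist"]["camera_matrix"].T;return x[:,:2]/x[:,2:]
E
python3 - <<'E'
from h import *
def f(v,full=False):
    Rt,t=panpose(v[0],v[1],.0168,v[2]);r=wprojT(rim(.11,720)@Rt.T+t)
    i=r[:,0].argmin();j=r[:,0].argmax()
    return np.array([r[i,0],r[j,0],r[:,1].max()])-[174,467,263]
s=least_squares(f,[.077,0,0]);print(s.x,np.degrees(s.x[1]),s.fun)
E
```

```text
[0.07991977 0.06922945 0.00037053] 3.9665551451226015 [ 5.68434189e-14  5.68434189e-14 -5.68434189e-14]
```

Run:
```python
from h import *
im=cv2.imread("pics/top2.png");cv2.imwrite("pics/t2c.png",cv2.resize(im[170:330,280:450],None,fx=4,fy=4,interpolation=cv2.INTER_CUBIC))
im=cv2.imread("pics/scene2.png");cv2.imwrite("pics/s2d.png",cv2.resize(im[160:220,255:345],None,fx=8,fy=8,interpolation=cv2.INTER_CUBIC))
```

```text
(no output)
```

View pics/t2c.png

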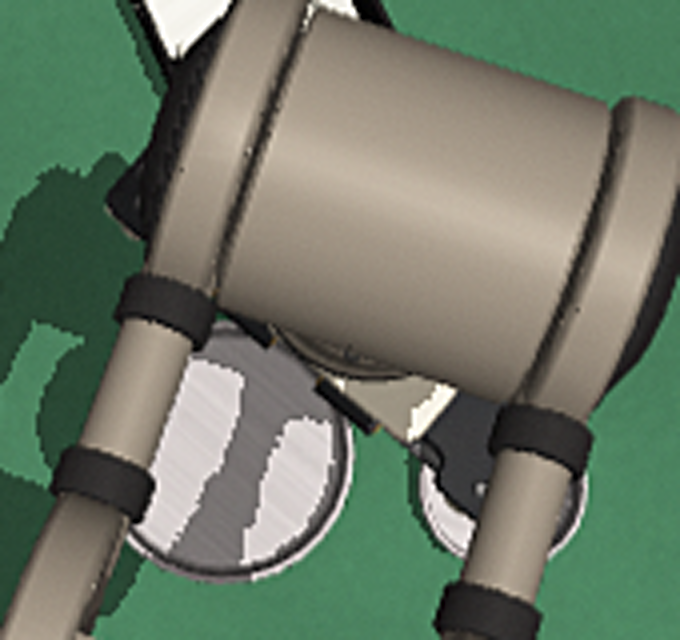

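View pics/s2d.png

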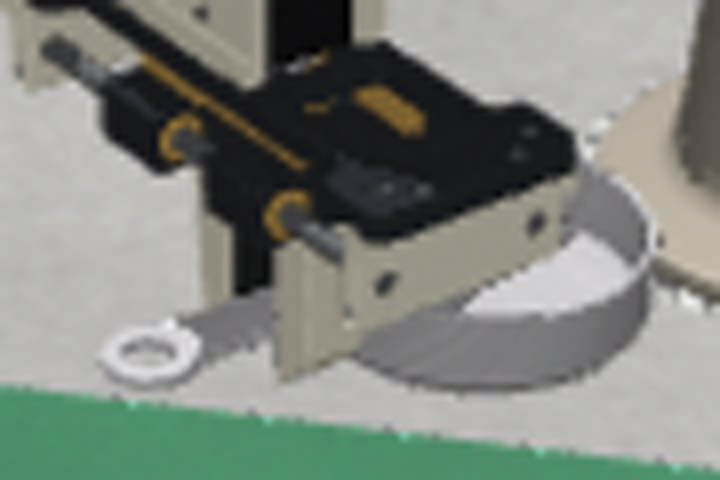

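Run:
```python
from h import *
p,Q,s=toolR()
hp=unc((149,351),8,255,160)
print("obs",hp,"TCP proj",proj("scene",p))
for g,a in((.08,0),(.08,.035),(.08,.07),(.076,0),(.076,.035),(.076,.07)):
    Rt,t=panpose(g,a,.0168);h=p+Q@(Rt@[.125,0,.030]+t);r=(rim(.11)@Rt.T+t)@Q.T+p
    q=proj("scene",r);print(g,a,proj("scene",h)[0],"rim right",q[:,0].max(),"bottom foot",proj("scene",((rim(.1)-[0,0,.03])@Rt.T+t)@Q.T+p)[:,1].max(), "top rimbottom-left in top", proj("top",r)[:,1].max(),proj("top",r)[:,0].max())
```

```text
obs [273.1875 203.4375] TCP proj [[290.42340026 204.47702735]]
0.08 0 [275.07601633 203.84702016] rim right 338.6272298365362 bottom foot 208.6789444688311 top rimbottom-left in top 318.01594080314834 366.5884628099706
0.08 0.035 [275.10164867 203.27399916] rim right 338.5589549277521 bottom foot 209.42161728501458 top rimbottom-left in top 317.8933165669373 366.50421472612936
0.08 0.07 [275.14636813 202.69449365] rim right 338.4448098469037 bottom foot 210.1779595780188 top rimbottom-left in top 317.70317406749564 366.4413146981193
0.076 0 [273.69253687 204.39771392] rim right 337.38794633238604 bottom foot 209.22078338114542 top rimbottom-left in top 316.1555130107294 368.132785802061
0.076 0.035 [273.71685851 203.77423475] rim right 337.32476293726586 bottom foot 209.91608081381855 top rimbottom-left in top 316.04777080844735 368.05036717310537
0.076 0.07 [273.76202732 203.1435037 ] rim right 337.2170663305378 bottom foot 210.62442045032427 top rimbottom-left in top 315.87458432491974 367.9873612320227
```

```bash
cat >> h.py <<'E'
HX,HY,HYAW=.5505,.2770,28.7
def target(g,pitch,h,hz,hx=0,hy=0,droop=0):
    """TCP pose so that the pan hole centre sits at hook coords (hx,hy,hz), pan axes = hook axes (extra droop rad of bowl)"""
    H=hookR(np.radians(HYAW));Rt,t=panpose(g,pitch,h)
    Rpan=H@R.from_euler('y',-droop).as_matrix()
    Qt=Rpan@Rt.T
    hole=Rt@np.array([.125,0,.0275])+t
    return np.array([HX,HY,.21])+H@np.array([hx,hy,hz])-Qt@hole,Qt
def delta(P,Qt):
    p,Q,s=toolR()
    return (P-p)*100,np.degrees(R.from_matrix(Qt@Q.T).as_rotvec())
E
python3 - <<'E'
from h import *
np.set_printoptions(precision=3,suppress=True)
for z in(.17,.10,.08,.0275):
    P,Q=target(.0755,.02,.0168,z);d=delta(P,Q);print(z,P,*d,np.linalg.norm(d[1]))
E
```

```text
0.17 [0.438 0.215 0.307] [-11.316  33.789   5.58 ] [ -3.98  -35.97   68.056] 77.07988681506978
0.1 [0.473 0.234 0.25 ] [-7.794 35.717 -0.154] [ -3.98  -35.97   68.056] 77.07988681506978
0.08 [0.483 0.24  0.233] [-6.788 36.268 -1.792] [ -3.98  -35.97   68.056] 77.07988681506978
0.0275 [0.509 0.254 0.19 ] [-4.147 37.714 -6.093] [ -3.98  -35.97   68.056] 77.07988681506978
```

```bash
python3 -m inch '[[0,0,3,0,0,0,0],[-0.5,1.5,6,-0.2,-1.6,3,0],[-1.4,4,7.5,-0.5,-4.2,8,0],[-2.4,7.1,8,-0.8,-7.6,14.3,0],[-3.4,10.1,8,-1.2,-10.8,20.4,0],[-4.5,13.5,8,-1.6,-14.4,27.2,0],[-5.7,16.9,8,-2,-18,34,0],[-6.8,20.3,8,-2.4,-21.6,40.8,0],[-7.9,23.6,8,-2.8,-25.2,47.6,0],[-9.1,27,7.5,-3.2,-28.8,54.4,0],[-10.2,30.4,7,-3.6,-32.4,61.2,0],[-11,32.8,6,-3.9,-34.8,66,0],[-11.3,33.8,5.6,-4,-36,68.1,0],[-11.3,33.8,5.6,-4,-36,68.1,0],[-11.3,33.8,5.6,-4,-36,68.1,0],[-11.3,33.8,5.6,-4,-36,68.1,0]]'
python3 - <<'E'
from h import *
p,Q,s=toolR();print(p,s["ft_force"],np.degrees(s["q"]))
print(delta(*target(.0755,.02,.0168,.17)))
for n in("wrist","scene","top"):cv2.imwrite(f"pics/{n}3.png",robot.snapshot(n))
E
```

```text
t: 6.45
ee_pos: [0.439, 0.2145, 0.3088]
ee_rot: [0.855, -0.116, 0.455, 0.219]
ft_force: [-0.5, -0.1, -1.4]
gripper_width: 0.0193
[0.43902023 0.2145435  0.30883423] [-0.46135329 -0.0500479  -1.37406345] [  10.28113062   -5.49704316  112.31076279   15.47471252   41.59731679
 -117.10806941]
(array([-0.14063848,  0.06531419, -0.19221311]), array([-0.10664586,  0.13692019,  0.00502968]))
```

View pics/wrist3.png

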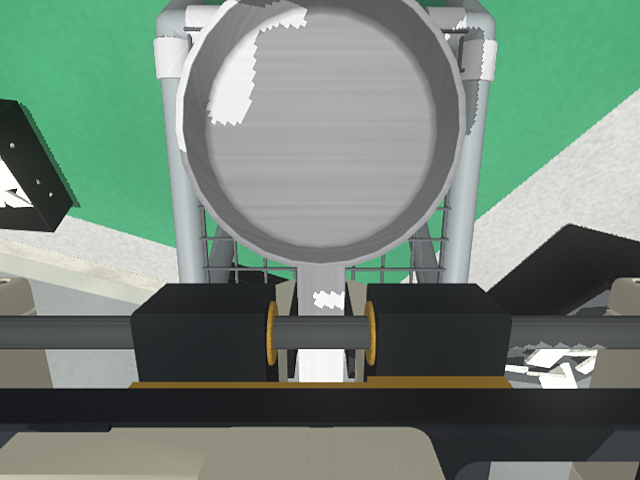

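View pics/scene3.png

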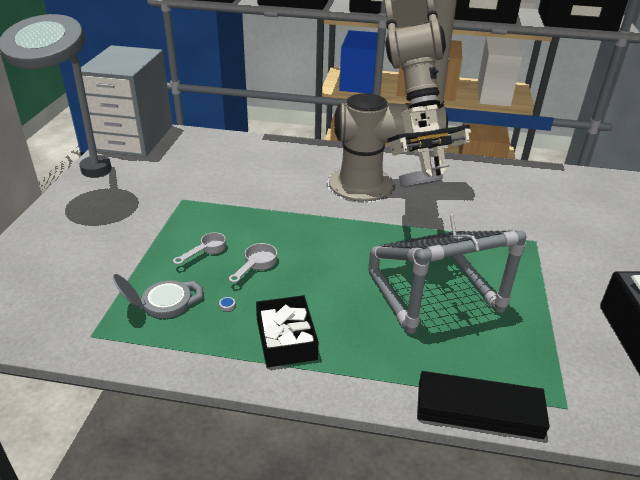

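View pics/top3.png

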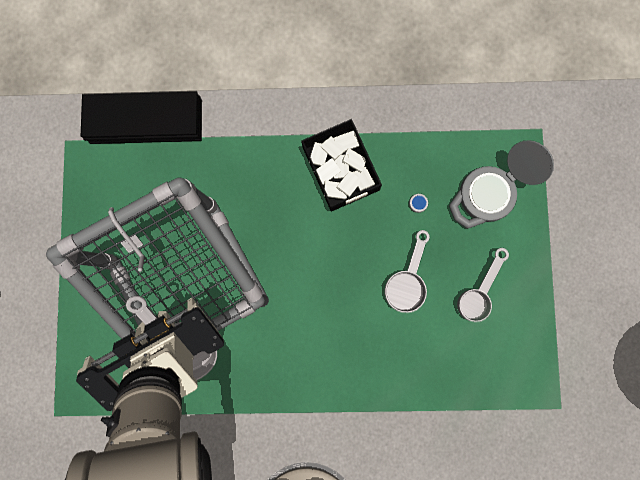

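Run:
```python
from h import *
np.set_printoptions(precision=2,suppress=True)
for z in (.12,.078):print(*delta(*target(.0755,.02,.0168,z)))
```

```text
[ 2.38  1.44 -4.3 ] [-0.12  0.16 -0.  ]
[ 4.49  2.6  -7.74] [-0.12  0.16 -0.  ]
```

```bash
python3 -m inch '[[0.8,0.5,-1.5,0,0,0,0],[1.7,1,-3,0,0,0,0],[2.6,1.5,-4.5,0,0,0,0],[3.5,2,-6,0,0,0,0],[4.2,2.4,-7.2,0,0,0,0],[4.5,2.6,-7.7,0,0,0,0],[4.5,2.6,-7.7,0,0,0,0],[4.5,2.6,-7.7,0,0,0,0]]'
cat > view.py <<'E'
from h import *
import sys
k=sys.argv[1]
np.set_printoptions(precision=4,suppress=True)
p,Q,s=toolR();print(p,s["ft_force"],s["gripper_width"],s["t"])
for n in("scene","top"):cv2.imwrite(f"pics/{n}{k}.png",robot.snapshot(n))
im=cv2.imread(f"pics/scene{k}.png");cv2.imwrite(f"pics/sc{k}.png",cv2.resize(im[190:260,400:500],None,fx=8,fy=8,interpolation=cv2.INTER_CUBIC))
im=cv2.imread(f"pics/top{k}.png");cv2.imwrite(f"pics/tc{k}.png",cv2.resize(im[220:320,90:210],None,fx=6,fy=6,interpolation=cv2.INTER_CUBIC))
E
python3 view.py 4
```

```text
t: 7.4
ee_pos: [0.4837, 0.2409, 0.2322]
ee_rot: [0.856, -0.116, 0.454, 0.219]
ft_force: [0.1, 0.8, -1.4]
gripper_width: 0.0193
[0.4837 0.2409 0.2322] [ 0.0818  0.7615 -1.4364] 0.01934562589466426 7.4
```

View pics/sc4.png

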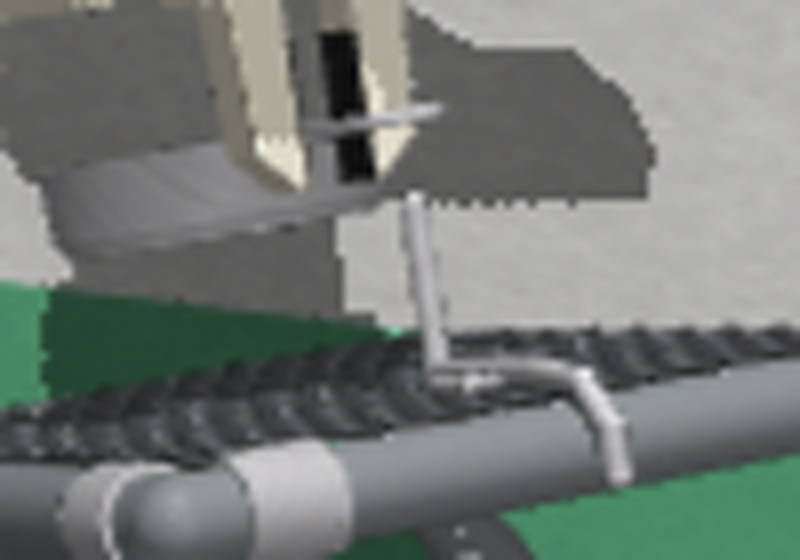

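View pics/tc4.png

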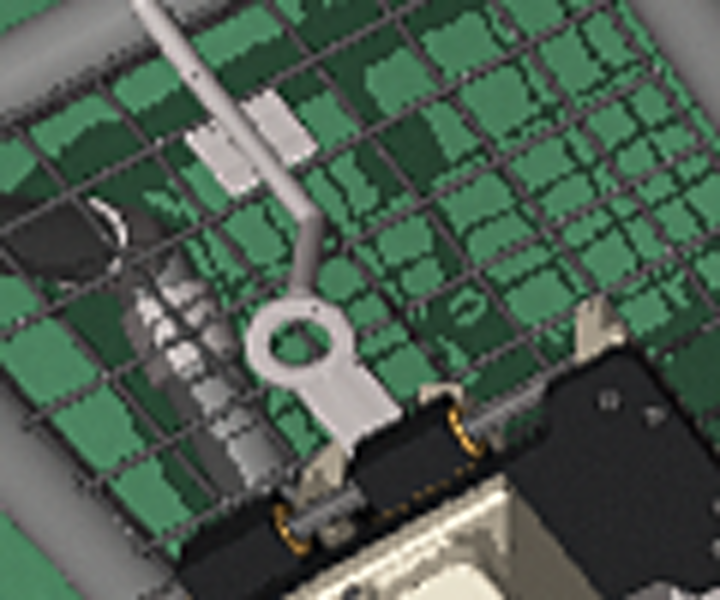

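Run:
```python
from h import *
np.set_printoptions(precision=4,suppress=True)
H=hookR(np.radians(HYAW));o=np.array([HX,HY,.21])
t=unc((300,341),6,90,220)
X,e=tri(t,unc((408,114),8,400,190));print("hole tri",(X-o)@H,e)
X,e=tri(unc((303,290),6,90,220),unc((415,197),8,400,190));print("tip tri",(X-o)@H,e)
for z in(.078,.08,.0775):print(z,(proj("top",o+H@[0,0,z])-t),proj("scene",o+H@[0,0,z])-unc((408,114),8,400,190))
p,Q,s=toolR();Rt,tt=panpose(.0755,.02,.0168);print("model",(p+Q@(Rt@[.125,0,.03]+tt)-o)@H)
# top ray at plane hz=.08 
for hz in(.075,.08,.085):
    f=lambda v:(proj("top",o+H@[v[0],v[1],hz])[0]-t);print(hz,least_squares(f,[0,0]).x)
```

```text
hole tri [0.002  0.0006 0.0819] [-1.5223  0.1984 -0.6916  0.1958]
tip tri [ 0.0046 -0.0018  0.0575] [-0.7378  0.0985 -0.3443  0.097 ]
0.078 [[-0.3322 -0.2315]] [[-1.0658  1.9032]]
0.08 [[-0.4143  0.3322]] [[-1.1937  1.072 ]]
0.0775 [[-0.3118 -0.3721]] [[-1.0339  2.111 ]]
model [0.0005 0.0005 0.0816]
0.075 [-0.0019  0.0009]
0.08 [ 0.0002 -0.0009]
0.085 [ 0.0022 -0.0027]
```

Run:
```python
from h import *
np.set_printoptions(precision=4,suppress=True)
H=hookR(np.radians(HYAW))
for nm,n,px,z in(("tip","top",unc((325,484),6.5,90,195),.054),("tip4","top",unc((303,290),6,90,220),.054),("base","top",unc((340,402),6.5,90,195),.003),("tip","scene",unc((222,73),7,420,205),.054),("base","scene",unc((242,215),7,420,205),.004)):
    f=lambda v:(proj(n,np.array([v[0],v[1],.21])+H@[0,0,z])[0]-px)
    print(nm,n,least_squares(f,[.55,.277]).x, (least_squares(f,[.55,.277]).x-[HX,HY])@H[:2,:2])
```

```text
tip top [0.5515 0.2781] [0.0012 0.0005]
tip4 top [0.5534 0.2773] [ 0.0022 -0.0011]
base top [0.551  0.2774] [0.0005 0.0001]
tip scene [0.5474 0.2776] [-0.002  0.002]
base scene [0.546  0.2769] [-0.0033  0.002 ]
```

```bash
python3 -m inch '[[0.3,0.17,-0.5,0,0,0,0],[0.6,0.34,-1,0,0,0,0],[0.9,0.5,-1.5,0,0,0,0],[1.2,0.67,-2,0,0,0,0],[1.5,0.83,-2.45,0,0,0,0],[1.5,0.83,-2.45,0,0,0,0]]'; python3 view.py 5
```

```text
t: 8.1
ee_pos: [0.4985, 0.2494, 0.2062]
ee_rot: [0.855, -0.116, 0.455, 0.22]
ft_force: [0.2, 0.2, -1.2]
gripper_width: 0.0191
[0.4985 0.2494 0.2062] [ 0.2153  0.1775 -1.1642] 0.019065480749375106 8.1
```

View pics/sc5.png

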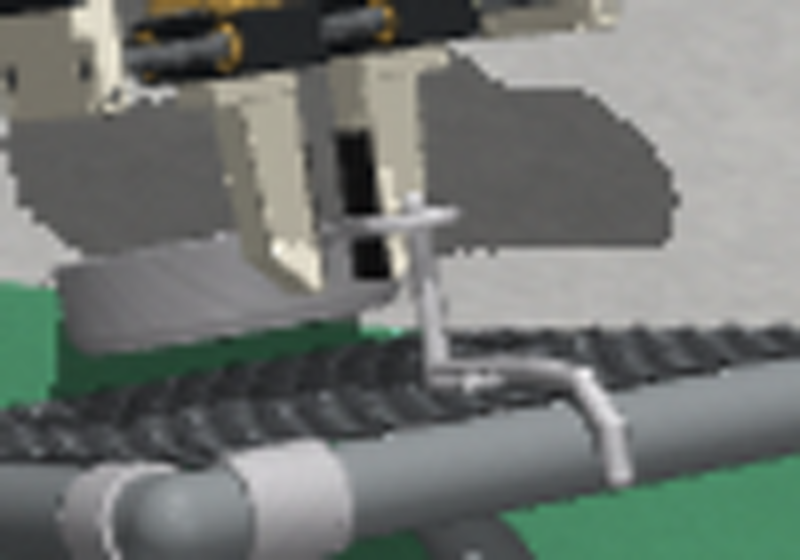

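View pics/tc5.png

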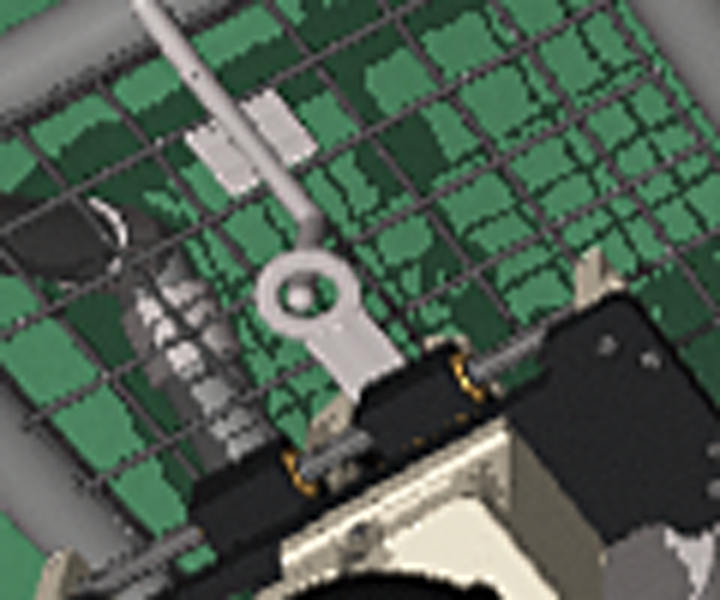

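Run:
```python
from h import *
np.set_printoptions(precision=3,suppress=True)
for z in(.04,.033,.028):print(*delta(*target(.0755,.02,.0168,z,0,.0015)))
```

```text
[ 0.38   0.294 -0.655] [-0.106  0.128 -0.084]
[ 0.732  0.486 -1.228] [-0.106  0.128 -0.084]
[ 0.984  0.624 -1.638] [-0.106  0.128 -0.084]
```

```bash
python3 -m inch '[[0,0.15,0,0,0,0,0],[0.3,0.25,-0.4,0,0,0,0],[0.5,0.35,-0.8,0,0,0,0],[0.75,0.5,-1.2,0,0,0,0],[0.85,0.55,-1.4,0,0,0,0],[0.85,0.55,-1.4,0,0,0,0],[0.85,0.55,-1.4,0,0,0,0]]'; python3 view.py 6
```

```text
t: 8.9
ee_pos: [0.507, 0.2548, 0.1931]
ee_rot: [0.855, -0.116, 0.455, 0.22]
ft_force: [-0.3, -0.2, -1.4]
gripper_width: 0.0192
[0.507  0.2548 0.1931] [-0.3338 -0.2397 -1.3917] 0.01917754572188294 8.9
```

View pics/sc6.png

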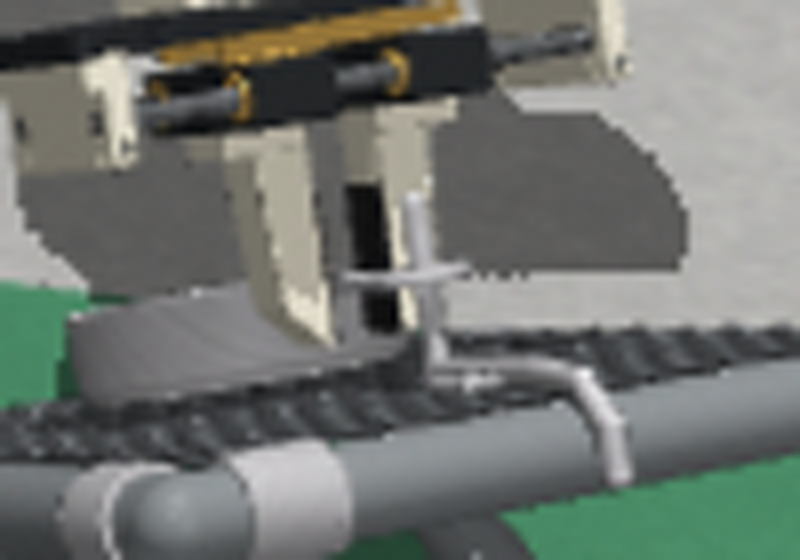

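View pics/tc6.png

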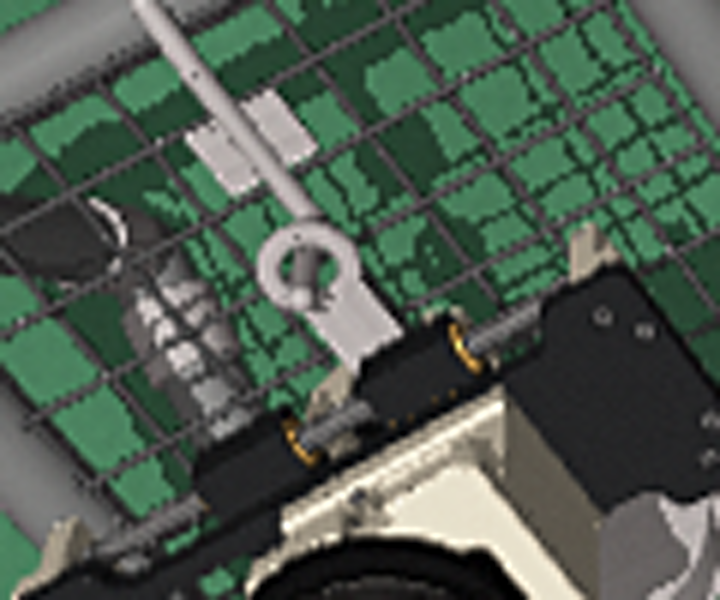

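```bash
python3 -m inch '[[0.05,0.03,-0.08,0,0,0,0],[0.1,0.055,-0.16,0,0,0,0],[0.15,0.08,-0.25,0,0,0,0],[0.15,0.08,-0.25,0,0,0,0]]';python3 -m inch '[[0.05,0.03,-0.08,0,0,0,0],[0.1,0.055,-0.16,0,0,0,0],[0.1,0.055,-0.16,0,0,0,0]]'
```

```text
t: 9.4
ee_pos: [0.5086, 0.2557, 0.1908]
ee_rot: [0.855, -0.116, 0.454, 0.22]
ft_force: [-0.3, -0.0, 0.3]
gripper_width: 0.0193
t: 9.7
ee_pos: [0.5098, 0.2563, 0.19]
ee_rot: [0.856, -0.116, 0.454, 0.22]
ft_force: [-4.9, -1.8, 6.4]
gripper_width: 0.0194
```

```bash
python3 -m inch '[[-0.05,-0.03,0.08,0,0,0,0],[-0.05,-0.03,0.08,0,0,0,15],[-0.05,-0.03,0.08,0,0,0,60],[-0.05,-0.03,0.08,0,0,0,60],[-0.05,-0.03,0.08,0,0,0,60],[-0.05,-0.03,0.08,0,0,0,60],[-0.05,-0.03,0.08,0,0,0,60],[-0.05,-0.03,0.08,0,0,0,60]]'; python3 view.py 7
```

```text
t: 10.5
ee_pos: [0.509, 0.2559, 0.1899]
ee_rot: [0.855, -0.116, 0.454, 0.22]
ft_force: [0.1, -0.5, -0.1]
gripper_width: 0.0548
[0.509  0.2559 0.1899] [ 0.1197 -0.4952 -0.1126] 0.05480479789919243 10.5
```

View pics/sc7.png

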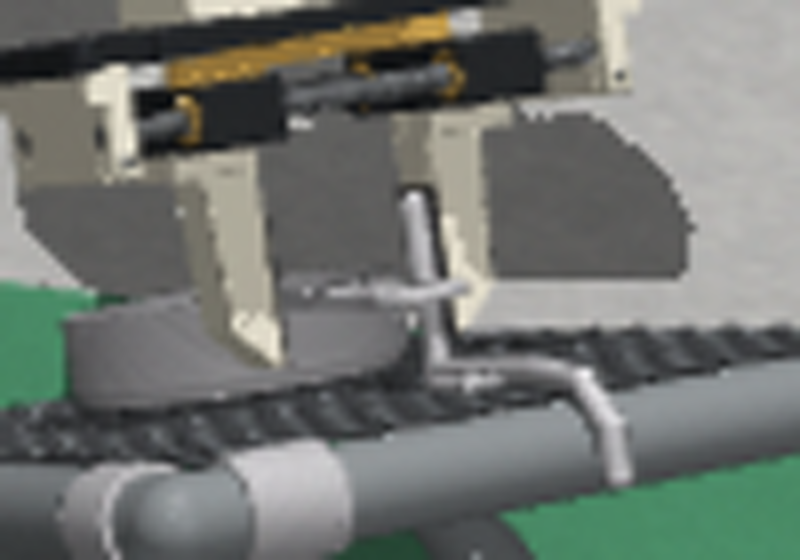

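View pics/tc7.png

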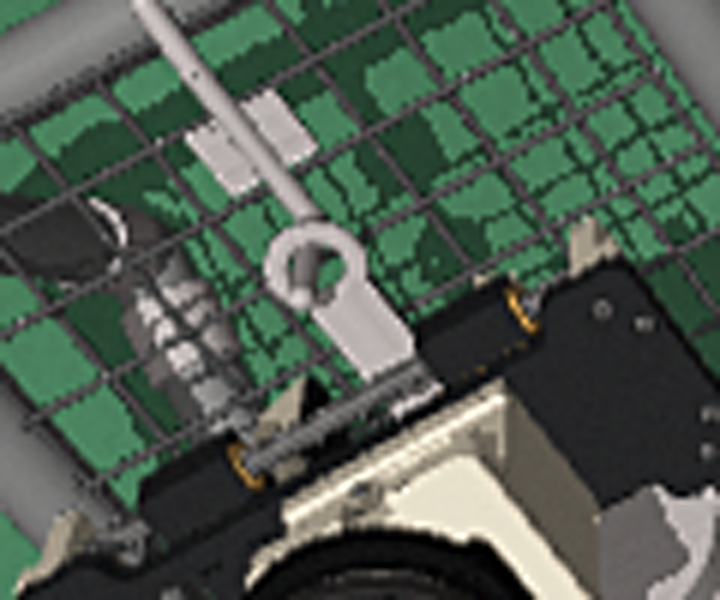

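```bash
python3 -m inch '[[-0.5,-0.28,0.82,0,0,0,60],[-1.5,-0.82,2.46,0,0,0,60],[-3,-1.6,4.9,0,0,0,60],[-5,-2.7,8.2,0,0,0,60],[-7.5,-4.1,12.3,0,0,0,80],[-9,-4.9,14.7,0,0,0,100],[-9,-4.9,14.7,0,0,0,100]]'
python3 - <<'E'
from h import *
np.set_printoptions(precision=3,suppress=True)
x,y,w=PAN["M"];w=np.radians(w);u=np.array([np.cos(w),np.sin(w),0]);v=np.array([-u[1],u[0],0])
P=np.r_[np.array([x,y])+.08*u[:2],.12];Q=np.c_[[0,0,-1],v,u];print(*delta(P,Q))
for n in("wrist","scene","top"):cv2.imwrite(f"pics/{n}8.png",robot.snapshot(n))
E
```

```text
t: 11.3
ee_pos: [0.4188, 0.2064, 0.3419]
ee_rot: [0.858, -0.117, 0.451, 0.219]
ft_force: [-0.0, 0.4, -0.1]
gripper_width: 0.0746
[ 13.426 -45.588 -22.186] [ -2.827  35.415 -46.39 ]
```

View pics/wrist8.png

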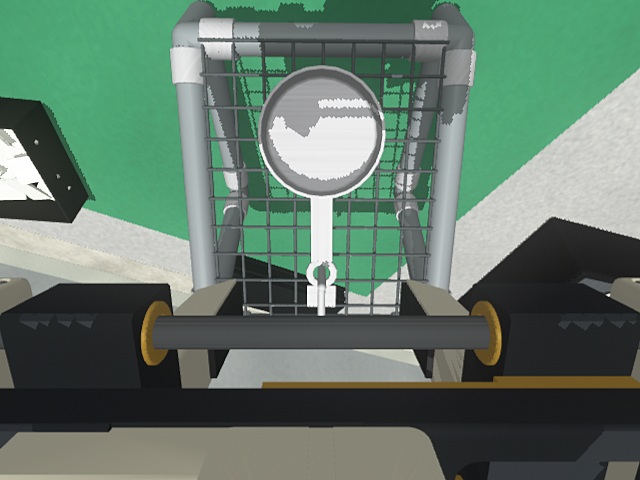

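View pics/top8.png

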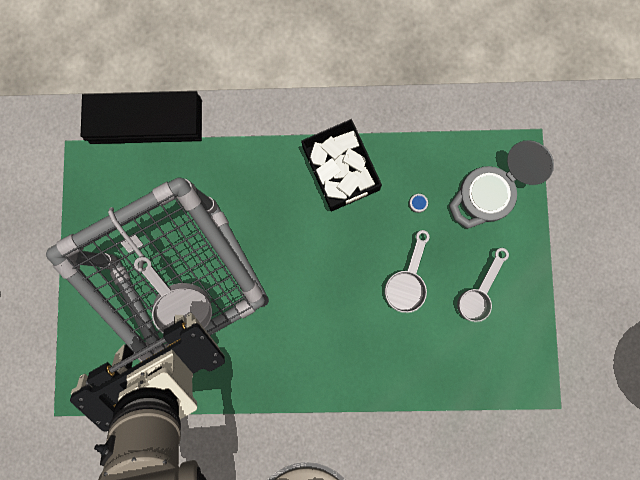

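```bash
python3 -m inch '[[1,-3,0,-0.2,2.4,-3,100],[2.7,-9,0,-0.5,7,-9.2,100],[4,-13.7,0,-0.8,10.6,-13.9,100],[5.4,-18.2,0,-1.1,14.2,-18.6,100],[6.7,-22.8,0,-1.4,17.7,-23.2,100],[8,-27.4,-1,-1.7,21.2,-27.8,100],[9.4,-31.9,-4,-2,24.8,-32.5,100],[10.7,-36.5,-8,-2.3,28.3,-37.1,100],[12.1,-41,-12,-2.5,31.9,-41.8,100],[13.4,-45.6,-16,-2.8,35.4,-46.4,100],[13.4,-45.6,-20,-2.8,35.4,-46.4,100],[13.4,-45.6,-22.2,-2.8,35.4,-46.4,100],[13.4,-45.6,-22.2,-2.8,35.4,-46.4,100],[13.4,-45.6,-22.2,-2.8,35.4,-46.4,100],[13.4,-45.6,-22.2,-2.8,35.4,-46.4,100]]'
python3 - <<'E'
from h import *
np.set_printoptions(precision=3,suppress=True)
x,y,w=PAN["M"];w=np.radians(w);u=np.array([np.cos(w),np.sin(w),0]);v=np.array([-u[1],u[0],0])
P=np.r_[np.array([x,y])+.08*u[:2],.0235];Q=np.c_[[0,0,-1],v,u];print(*delta(P,Q))
cv2.imwrite(f"pics/w9.png",robot.snapshot("wrist"))
E
```

```text
t: 12.95
ee_pos: [0.5541, -0.2489, 0.1169]
ee_rot: [0.696, 0.119, 0.699, -0.116]
ft_force: [-0.3, 0.3, 0.3]
gripper_width: 0.0917
[-0.098 -0.063 -9.336] [-0.26  -0.233  0.033]
```

View pics/w9.png

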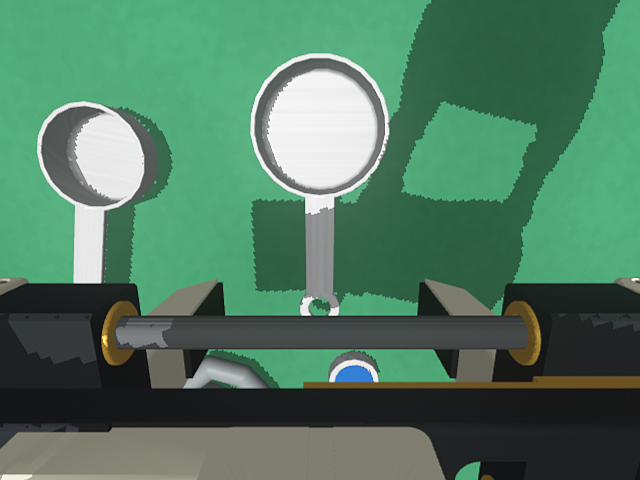

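```bash
python3 -m inch '[[-0.1,-0.06,-3,0,0,0,80],[-0.1,-0.06,-6,0,0,0,60],[-0.1,-0.06,-8.5,0,0,0,50],[-0.1,-0.06,-9.3,0,0,0,50],[-0.1,-0.06,-9.3,0,0,0,50],[-0.1,-0.06,-9.3,0,0,0,0],[-0.1,-0.06,-9.3,0,0,0,0],[-0.1,-0.06,-9.3,0,0,0,0],[-0.1,-0.06,-9.3,0,0,0,0],[-0.1,-0.06,-9.3,0,0,0,0],[-0.1,-0.06,-9.3,0,0,0,0],[-0.1,-0.06,-9.3,0,0,0,0]]'
```

```text
t: 14.2
ee_pos: [0.5523, -0.2499, 0.0222]
ee_rot: [0.695, 0.119, 0.7, -0.116]
ft_force: [0.5, 0.2, 2.2]
gripper_width: 0.0191
```

```bash
python3 -m inch '[[0,0,0.5,0,0,0,0],[0,0,1.5,0,0,0,0],[0,0,3,0,0,0,0],[0,0,5,0,0,0,0],[0,0,8,0,0,0,0],[0,0,11,0,0,0,0],[0,0,15,0,0,0,0],[0,0,19,0,0,0,0],[0,0,22,0,0,0,0],[0,0,24,0,0,0,0],[0,0,24,0,0,0,0],[0,0,24,0,0,0,0]]'
python3 - <<'E'
from h import *
p,Q,s=toolR();print(p,s["ft_force"])
for n in("wrist","scene"):cv2.imwrite(f"pics/{n}10.png",robot.snapshot(n))
im=cv2.imread("pics/scene10.png");cv2.imwrite("pics/s10d.png",cv2.resize(im[140:230,210:310],None,fx=6,fy=6,interpolation=cv2.INTER_CUBIC))
E
```

```text
t: 15.4
ee_pos: [0.5516, -0.2495, 0.2615]
ee_rot: [0.694, 0.12, 0.7, -0.116]
ft_force: [0.7, -0.0, -1.5]
gripper_width: 0.0194
[ 0.5516404  -0.24949291  0.26154727] [ 0.73881685 -0.02247118 -1.48532182]
```

View pics/wrist10.png

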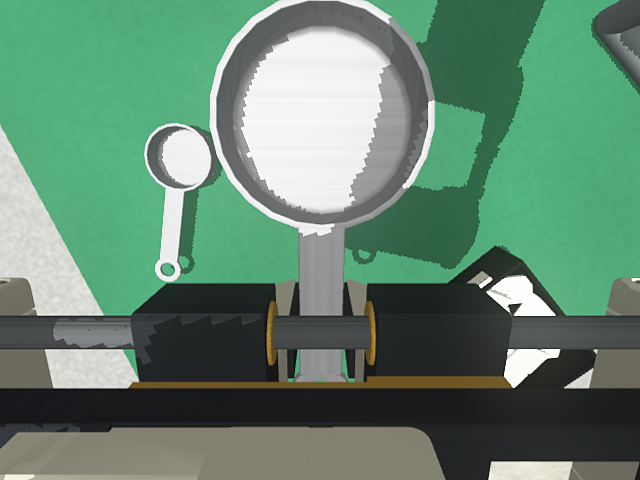

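View pics/s10d.png

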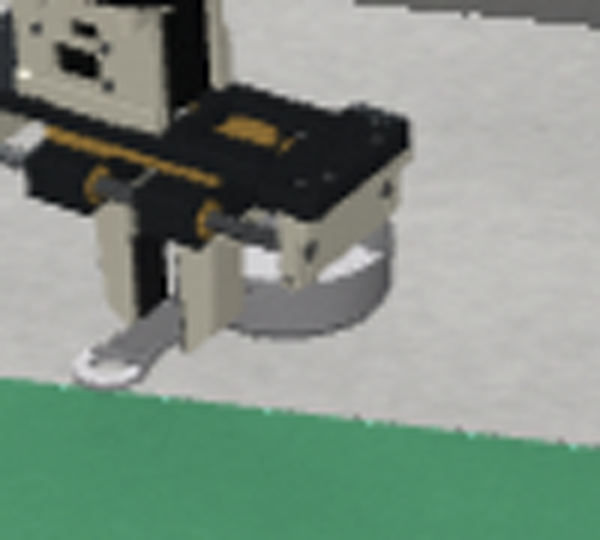

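Run:
```python
from h import *
def f(v,full=False):
    Rt,t=panpose(v[0],v[1],.0073,v[2]);r=wprojT(rim(.09,720)@Rt.T+t)
    i=r[:,0].argmin();j=r[:,0].argmax()
    return np.array([r[i,0],r[j,0],r[:,1].max()])-[211,434,229]
s=least_squares(f,[.077,0,0]);print(s.x)
p,Q,s=toolR()
print("obs hole",unc((110,365),6,210,140),"foot",unc((0,337),6,210,140)[1],"rimR",unc((391,0),6,210,140)[0])
for g,a in((.08,0),(.08,.04),(.08,.08),(.076,0.04),):
    Rt,t=panpose(g,a,.0073);h=p+Q@(Rt@[.125,0,.030]+t)
    r=(rim(.09)@Rt.T+t)@Q.T+p;print(g,a,proj("scene",h)[0],proj("scene",r)[:,0].max(),proj("scene",((rim(.08)-[0,0,.03])@Rt.T+t)@Q.T+p)[:,1].max())
```

```text
[0.08145517 0.08372264 0.00127476]
obs hole [227.91666667 200.41666667] foot 195.75 rimR 274.75
0.08 0 [228.50408392 200.88419957] 275.5852218146603 196.1261537307898
0.08 0.04 [228.48077209 200.22358072] 275.6352314244454 196.94156576471556
0.08 0.08 [228.47549164 199.55028906] 275.65032205268255 197.77883927894277
0.076 0.04 [227.48065159 200.95961593] 274.78497415385846 197.6348743237646
```

Run:
```python
from h import *
np.set_printoptions(precision=3,suppress=True)
P,Q=target(.078,.02,.0073,.15,0,.001);d=delta(P,Q);print(P,*d,np.linalg.norm(d[1]))
```

```text
[0.444 0.22  0.3  ] [-10.694  46.933   3.968] [  2.71  -35.393  46.326] 58.36133984220659
```

```bash
python3 -m inch '[[0,0.5,3,0,0,0,0],[-0.5,2.3,6,0.1,-1.8,2.3,0],[-1.3,5.6,8,0.3,-4.2,5.6,0],[-2.1,9.4,8,0.5,-7.1,9.3,0],[-3,13.1,8,0.8,-10,13,0],[-3.9,16.9,8,1,-12.8,16.7,0],[-4.7,20.6,8,1.2,-15.6,20.4,0],[-5.6,24.4,8,1.4,-18.4,24.1,0],[-6.4,28.2,8,1.6,-21.2,27.8,0],[-7.3,31.9,8,1.8,-24.1,31.5,0],[-8.1,35.7,8,2.1,-26.9,35.2,0],[-9,39.4,7.5,2.3,-29.7,38.9,0],[-9.8,43.2,6.5,2.5,-32.6,42.6,0],[-10.4,45.6,5,2.6,-34.4,45,0],[-10.7,46.9,4,2.7,-35.4,46.3,0],[-10.7,46.9,4,2.7,-35.4,46.3,0],[-10.7,46.9,4,2.7,-35.4,46.3,0],[-10.7,46.9,4,2.7,-35.4,46.3,0]]'
python3 - <<'E'
from h import *
np.set_printoptions(precision=3,suppress=True)
for z in(.15,.08,.055):print(*delta(*target(.078,.02,.0073,z,0,.001)))
cv2.imwrite("pics/w11.png",robot.snapshot("wrist"))
E
```

```text
t: 17.3
ee_pos: [0.4457, 0.2187, 0.3023]
ee_rot: [0.856, -0.116, 0.454, 0.218]
ft_force: [0.0, -0.4, -1.1]
gripper_width: 0.0192
[-0.131  0.133 -0.249] [-0.05   0.196  0.116]
[ 3.391  2.061 -5.983] [-0.05   0.196  0.116]
[ 4.649  2.75  -8.031] [-0.05   0.196  0.116]
```

View pics/w11.png

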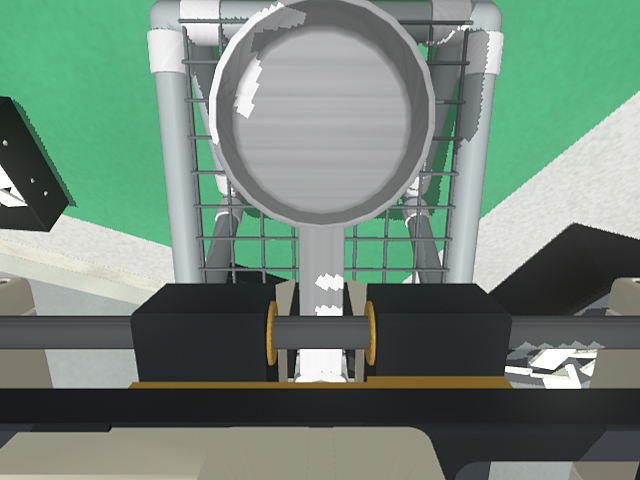

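```bash
python3 -m inch '[[0.7,0.5,-1.4,0,0,0,0],[1.5,1,-2.8,0,0,0,0],[2.3,1.4,-4.2,0,0,0,0],[3,1.8,-5.4,0,0,0,0],[3.4,2.1,-6,0,0,0,0],[3.4,2.1,-6,0,0,0,0],[3.4,2.1,-6,0,0,0,0]]'; python3 view.py 12
```

```text
t: 18.05
ee_pos: [0.4793, 0.2401, 0.2425]
ee_rot: [0.856, -0.116, 0.454, 0.218]
ft_force: [-0.8, -1.1, -2.2]
gripper_width: 0.0193
[0.4793 0.2401 0.2425] [-0.8428 -1.0592 -2.182 ] 0.019277163878823795 18.05
```

View pics/sc12.png

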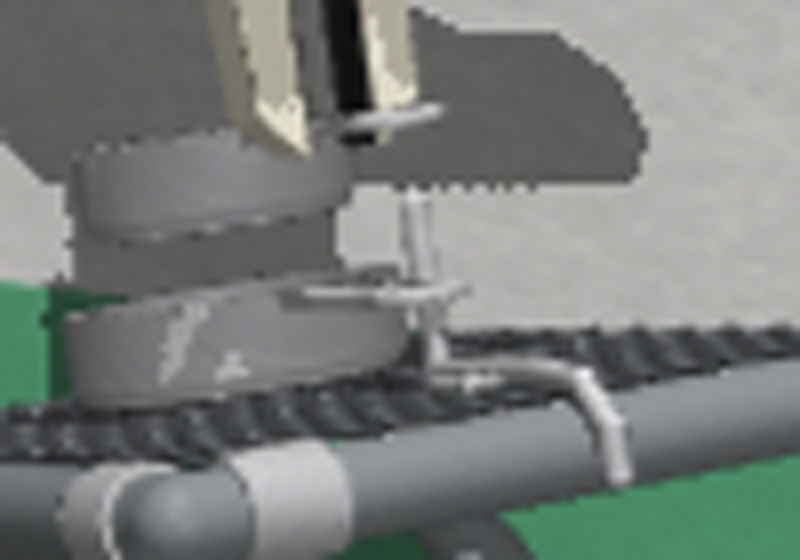

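View pics/tc12.png

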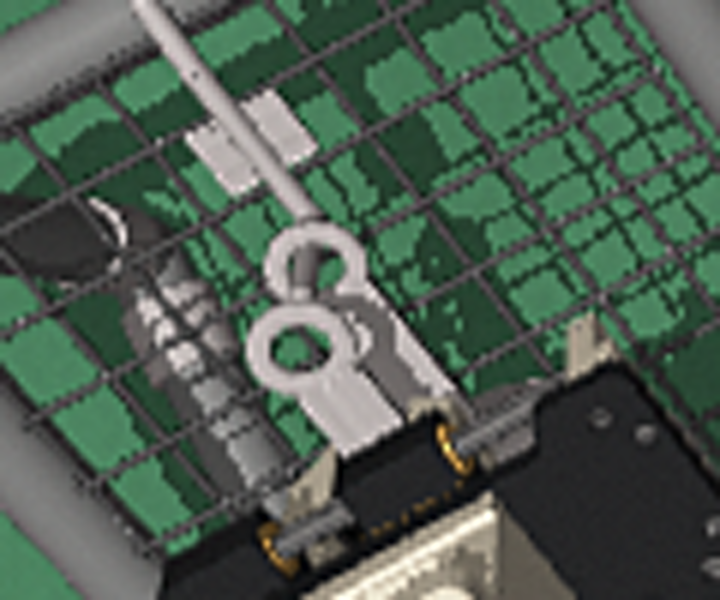

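Run:
```python
from h import *
np.set_printoptions(precision=3,suppress=True)
for z in(.08,.052):print(*delta(*target(.0803,.02,.0073,z,0,.0015)))
```

```text
[0.176 0.05  0.104] [-0.075  0.256  0.06 ]
[ 1.585  0.821 -2.19 ] [-0.075  0.256  0.06 ]
```

```bash
python3 -m inch '[[0.18,0.05,0.1,0,0,0,0],[0.45,0.2,-0.4,0,0,0,0],[0.75,0.37,-0.9,0,0,0,0],[1.05,0.53,-1.4,0,0,0,0],[1.35,0.7,-1.85,0,0,0,0],[1.6,0.82,-2.2,0,0,0,0],[1.6,0.82,-2.2,0,0,0,0]]'; python3 view.py 13
```

```text
t: 18.85
ee_pos: [0.495, 0.2486, 0.2191]
ee_rot: [0.855, -0.116, 0.455, 0.218]
ft_force: [0.2, 0.0, -1.0]
gripper_width: 0.0193
[0.495  0.2486 0.2191] [ 0.1842  0.0072 -0.9606] 0.019312429881708476 18.85
```

View pics/sc13.png

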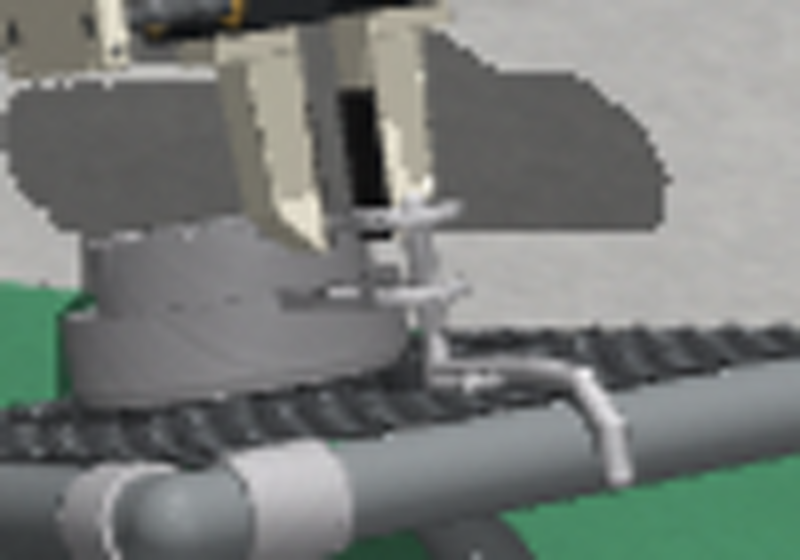

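View pics/tc13.png

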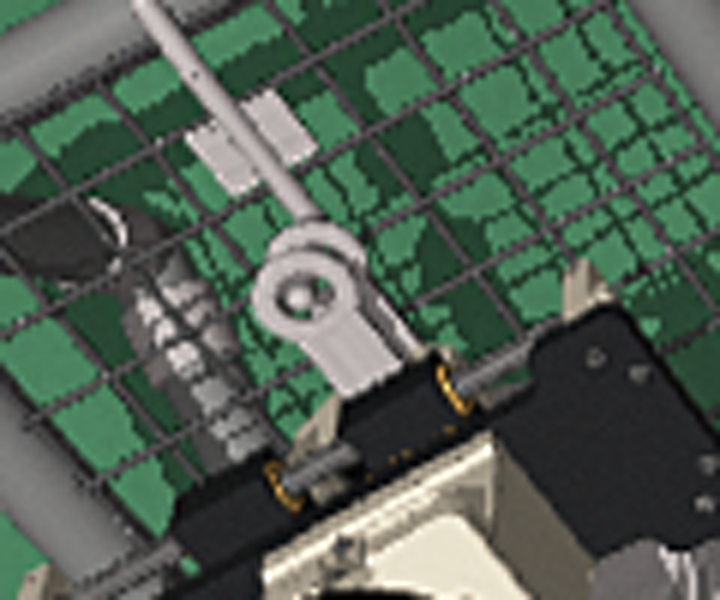

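```bash
python3 -m inch '[[0.15,0.08,-0.25,0,0,0,0],[0.3,0.17,-0.5,0,0,0,0],[0.45,0.25,-0.75,0,0,0,0],[0.6,0.33,-1,0,0,0,0],[0.6,0.33,-1,0,0,0,0]]';python3 -m inch '[[0.05,0.03,-0.08,0,0,0,0],[0.1,0.055,-0.16,0,0,0,0],[0.1,0.055,-0.16,0,0,0,0]]'; python3 view.py 14
```

```text
t: 19.45
ee_pos: [0.501, 0.2518, 0.2095]
ee_rot: [0.856, -0.116, 0.455, 0.218]
ft_force: [-0.9, -0.5, -1.9]
gripper_width: 0.0192
t: 19.75
ee_pos: [0.5021, 0.2524, 0.2084]
ee_rot: [0.856, -0.116, 0.454, 0.218]
ft_force: [0.3, -0.8, -0.5]
gripper_width: 0.0194
[0.5021 0.2524 0.2084] [ 0.3278 -0.8177 -0.4566] 0.019406532082272783 19.75
```

View pics/sc14.png

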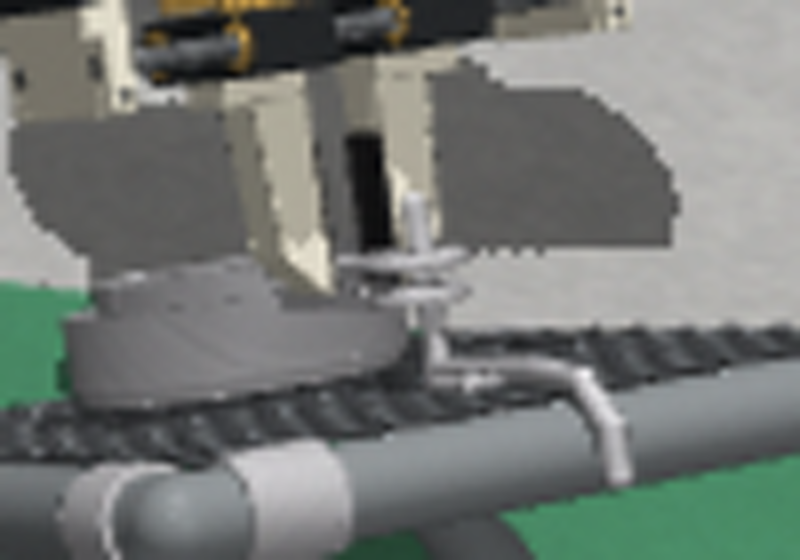

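```bash
python3 -m inch '[[0,0,0,0,0,0,15],[0,0,0,0,0,0,30],[0,0,0,0,0,0,50],[0,0,0,0,0,0,50],[0,0,0,0,0,0,50],[0,0,0,0,0,0,50],[0,0,0,0,0,0,50]]'; python3 view.py 15
```

```text
t: 20.55
ee_pos: [0.5021, 0.2523, 0.2084]
ee_rot: [0.856, -0.116, 0.454, 0.218]
ft_force: [0.2, -0.1, 0.5]
gripper_width: 0.046
[0.5021 0.2523 0.2084] [ 0.1584 -0.0901  0.525 ] 0.04599907583299847 20.55
```

View pics/sc15.png

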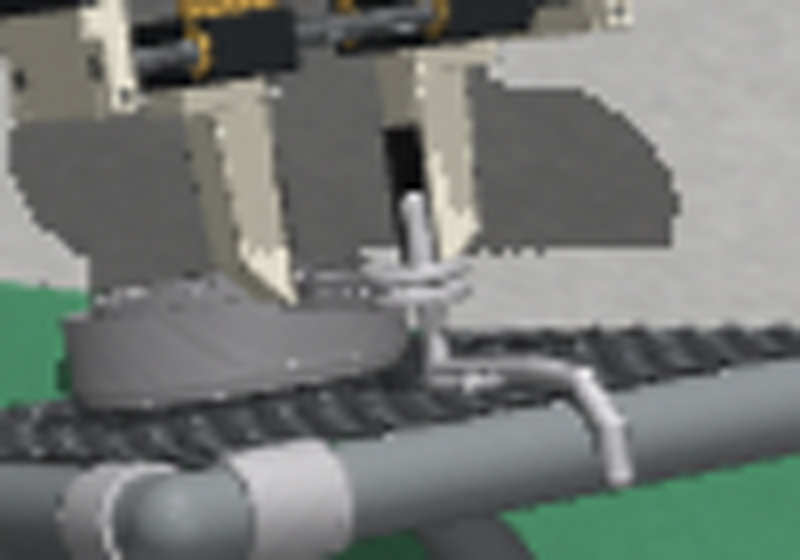

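View pics/tc15.png

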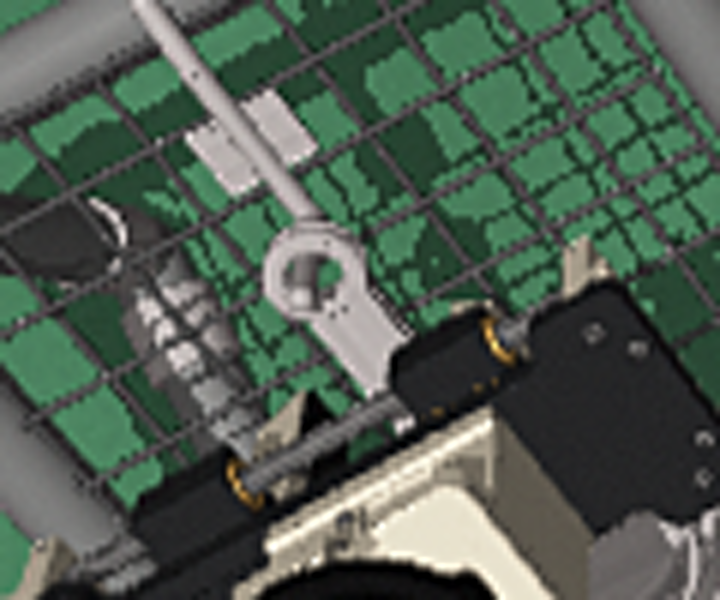

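```bash
python3 -m inch '[[-0.5,-0.28,0.82,0,0,0,50],[-1.5,-0.82,2.46,0,0,0,50],[-3,-1.6,4.9,0,0,0,60],[-5,-2.7,8.2,0,0,0,70],[-7.5,-4.1,12.3,0,0,0,80],[-8,-4.4,13,0,0,0,100],[-8,-4.4,13,0,0,0,100]]'; python3 view.py 16;  python3 - <<'E'
from h import *
np.set_printoptions(precision=3,suppress=True)
x,y,w=PAN["S"];w=np.radians(w);u=np.array([np.cos(w),np.sin(w),0]);v=np.array([-u[1],u[0],0])
P=np.r_[np.array([x,y])+.08*u[:2],.12];Q=np.c_[[0,0,-1],v,u];print(*delta(P,Q))
cv2.imwrite("pics/w16.png",robot.snapshot("wrist"))
E
```

```text
t: 21.35
ee_pos: [0.4218, 0.208, 0.3407]
ee_rot: [0.857, -0.116, 0.452, 0.218]
ft_force: [0.6, -0.2, -0.3]
gripper_width: 0.0815
[0.4218 0.208  0.3407] [ 0.6262 -0.2158 -0.3327] 0.08147635570004978 21.35
[  9.332 -61.839 -21.753] [  0.492  35.485 -56.994]
```

View pics/sc16.png

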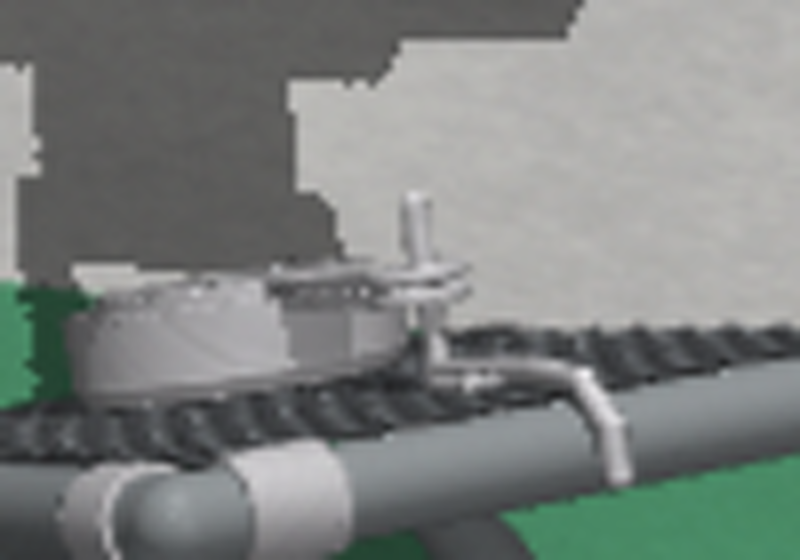

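View pics/tc16.png

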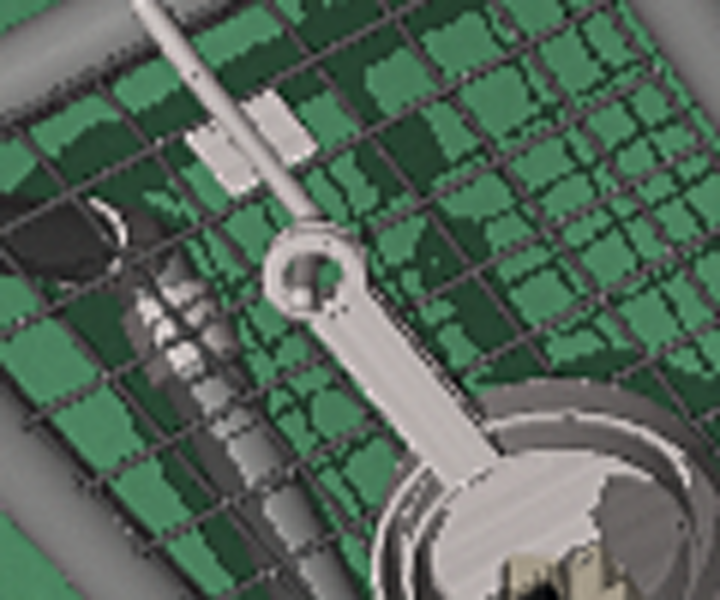

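View pics/w16.png

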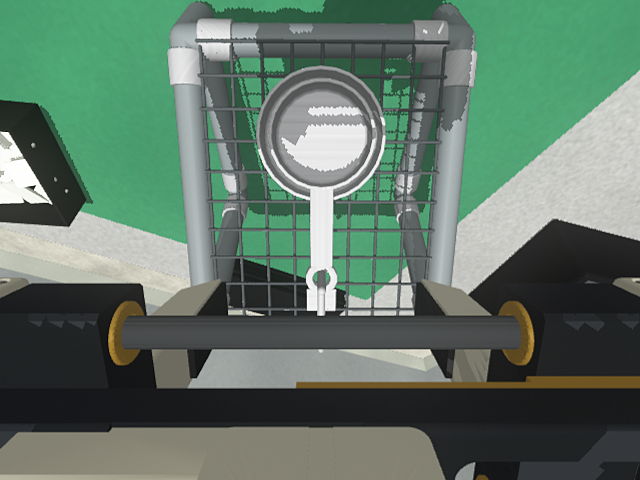

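Run:
```python
from h import *
for px in((490,195),(530,163),(508,150),(462,212),(512,178)):
  print(px,onz("top",px,.024)[:2],onz("top",px,.1)[:2])
```

```text
(490, 195) [ 0.68478398 -0.41745349] [ 0.66988634 -0.3926047 ]
(530, 163) [ 0.75467247 -0.5093685 ] [ 0.73473764 -0.47789497]
(508, 150) [ 0.78540743 -0.46277533] [ 0.76325738 -0.43465999]
(462, 212) [ 0.64829177 -0.35428492] [ 0.63602429 -0.33398899]
(512, 178) [ 0.72177904 -0.46780339] [ 0.70421498 -0.43932565]
```

```bash
python3 -m inch '[[0.5,-3,0,0,1.8,-3,100],[1.3,-8.6,0,0,4.9,-7.9,100],[2,-13,0,0,7.5,-12,100],[2.6,-17.3,0,0.1,9.9,-16,100],[3.3,-21.6,0,0.1,12.4,-19.9,100],[3.9,-26,0,0.2,14.9,-23.9,100],[4.6,-30.3,-1,0.2,17.4,-27.9,100],[5.2,-34.6,-3,0.3,19.9,-31.9,100],[5.9,-39,-6,0.3,22.4,-35.9,100],[6.5,-43.3,-9,0.3,24.8,-39.9,100],[7.2,-47.6,-12,0.4,27.3,-43.9,100],[7.8,-52,-15,0.4,29.8,-47.9,100],[8.5,-56.3,-18,0.5,32.3,-51.9,100],[9.1,-60.3,-20,0.5,34.6,-55.6,100],[9.3,-61.8,-21.8,0.5,35.5,-57,100],[9.3,-61.8,-21.8,0.5,35.5,-57,100],[9.3,-61.8,-21.8,0.5,35.5,-57,100]]'
python3 - <<'E'
from h import *
np.set_printoptions(precision=3,suppress=True)
x,y,w=PAN["S"];w=np.radians(w);u=np.array([np.cos(w),np.sin(w),0]);v=np.array([-u[1],u[0],0])
P=np.r_[np.array([x,y])+.08*u[:2],.0235];Q=np.c_[[0,0,-1],v,u];print(*delta(P,Q))
cv2.imwrite(f"pics/w17.png",robot.snapshot("wrist"))
E
```

```text
t: 23.2
ee_pos: [0.5144, -0.4087, 0.1172]
ee_rot: [0.682, 0.185, 0.684, -0.183]
ft_force: [1.2, 0.6, 0.7]
gripper_width: 0.0919
[ 0.065 -0.145 -9.373] [-0.218 -0.153 -0.02 ]
```

View pics/w17.png

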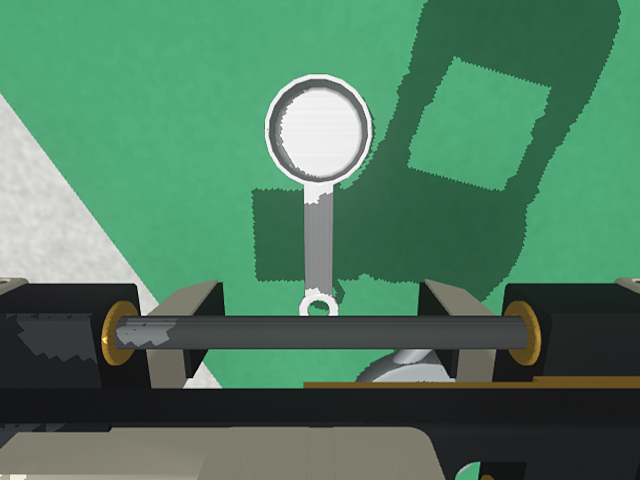

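```bash
python3 -m inch '[[0,0,-3,0,0,0,80],[0.07,-0.1,-6,0,0,0,60],[0.07,-0.14,-8.5,0,0,0,50],[0.07,-0.14,-9.3,0,0,0,50],[0.07,-0.14,-9.3,0,0,0,50],[0.07,-0.14,-9.3,0,0,0,0],[0.07,-0.14,-9.3,0,0,0,0],[0.07,-0.14,-9.3,0,0,0,0],[0.07,-0.14,-9.3,0,0,0,0],[0.07,-0.14,-9.3,0,0,0,0],[0.07,-0.14,-9.3,0,0,0,0],[0.07,-0.14,-9.3,0,0,0,0]]'
```

```text
t: 24.45
ee_pos: [0.516, -0.4113, 0.0276]
ee_rot: [0.683, 0.184, 0.682, -0.184]
ft_force: [1.5, -1.8, 0.9]
gripper_width: 0.019
```

```bash
python3 -m inch '[[0,0,0.5,0,0,0,0],[0,0,1.5,0,0,0,0],[0,0,3,0,0,0,0],[0,0,5,0,0,0,0],[0,0,8,0,0,0,0],[0,0,11,0,0,0,0],[0,0,15,0,0,0,0],[0,0,19,0,0,0,0],[0,0,22,0,0,0,0],[0,0,24,0,0,0,0],[0,0,24,0,0,0,0],[0,0,24,0,0,0,0]]'
python3 - <<'E'
from h import *
p,Q,s=toolR();print(p,s["ft_force"])
for n in("wrist","scene"):cv2.imwrite(f"pics/{n}18.png",robot.snapshot(n))
E
```

```text
t: 25.65
ee_pos: [0.5155, -0.4109, 0.2675]
ee_rot: [0.683, 0.184, 0.682, -0.184]
ft_force: [-0.4, -0.6, -1.0]
gripper_width: 0.0192
[ 0.5155199  -0.4108514   0.26753175] [-0.39064246 -0.58502693 -0.95539416]
```

View pics/wrist18.png

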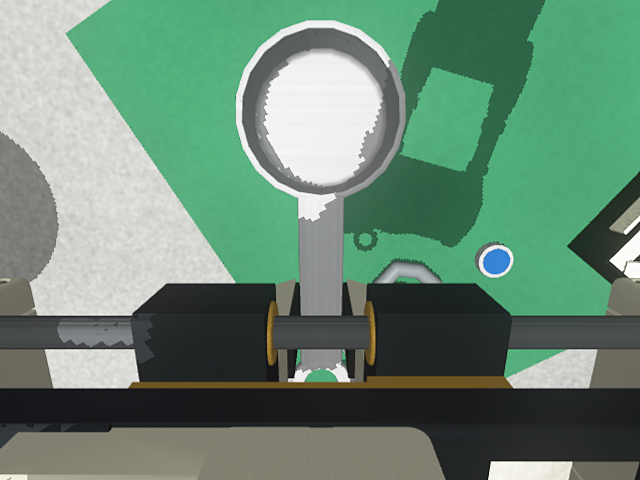

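Run:
```python
from h import *
for h in(.002,.004,.0073):
  def f(v,full=False):
    Rt,t=panpose(v[0],v[1],h,v[2]);r=wprojT(rim(.07,720)@Rt.T+t)
    i=r[:,0].argmin();j=r[:,0].argmax()
    return np.array([r[i,0],r[j,0],r[:,1].max()])-[236,406,199]
  s=least_squares(f,[.077,0,0]);Rt,t=panpose(s.x[0],s.x[1],h,s.x[2]);print(h,s.x,"hole px",wprojT((Rt@[.125,0,.03]+t)[None]),"top px", wprojT(rim(.07,720)@Rt.T+t)[:,1].min())
p,Q,s=toolR();print(proj("scene",p))
im=cv2.imread("pics/scene18.png");u,v=proj("scene",p)[0].astype(int);print(u,v);cv2.imwrite("pics/s18d.png",cv2.resize(im[v-60:v+30,u-50:u+50],None,fx=6,fy=6,interpolation=cv2.INTER_CUBIC))
```

```text
0.002 [0.08368217 0.06099901 0.00063188] hole px [[320.95184504 386.71598924]] top px 19.827245973232063
0.004 [0.0838233  0.08451338 0.00063188] hole px [[320.95188291 390.21103084]] top px 20.52930712762655
0.0073 [0.08411504 0.12309015 0.00063191] hole px [[320.95207921 395.99671732]] top px 21.895233638472988
[[181.63259543 179.01495121]]
181 179
```

View pics/s18d.png

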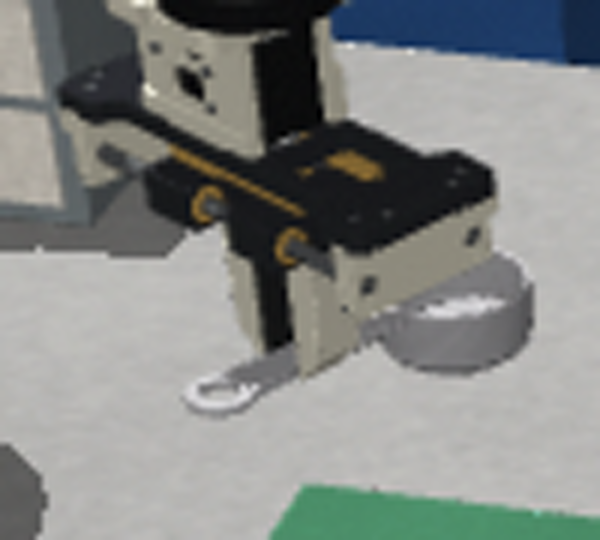

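Run:
```python
from h import *
np.set_printoptions(precision=3,suppress=True)
P,Q=target(.082,.015,.0025,.15,0,.0015);d=delta(P,Q);print(P,*d,np.linalg.norm(d[1]))
```

```text
[0.445 0.221 0.306] [-7.054 63.129  4.039] [ -0.495 -35.769  56.992] 67.28889615241394
```

```bash
python3 -m inch '[[0,0.5,1.5,0,0,0,0],[-0.2,2,4,0,-1.1,1.8,0],[-0.5,4.5,6.5,0,-2.5,4,0],[-0.9,8,8,-0.1,-4.5,7.2,0],[-1.3,12,8,-0.1,-6.8,10.8,0],[-1.8,16,8,-0.1,-9.1,14.4,0],[-2.2,20,8,-0.2,-11.3,18,0],[-2.7,24,8,-0.2,-13.6,21.7,0],[-3.1,28,8,-0.2,-15.9,25.3,0],[-3.6,32,8,-0.3,-18.1,28.9,0],[-4,36,8,-0.3,-20.4,32.5,0],[-4.5,40,8,-0.3,-22.7,36.1,0],[-4.9,44,8,-0.3,-24.9,39.7,0],[-5.4,48,8,-0.4,-27.2,43.3,0],[-5.8,52,8,-0.4,-29.5,46.9,0],[-6.3,56,7,-0.4,-31.7,50.5,0],[-6.7,59.5,6,-0.5,-33.7,53.7,0],[-6.9,62,5,-0.5,-35.1,56,0],[-7.05,63.1,4,-0.5,-35.8,57,0],[-7.05,63.1,4,-0.5,-35.8,57,0]]'
python3 -m inch '[[0,0,0,0,0,0,0]]'
python3 - <<'E'
from h import *
np.set_printoptions(precision=3,suppress=True)
for z in(.15,.08,.055):print(*delta(*target(.082,.015,.0025,z,0,.0015)))
cv2.imwrite("pics/w19.png",robot.snapshot("wrist"))
E
```

```text
t: 27.75
ee_pos: [0.443, 0.2208, 0.3041]
ee_rot: [0.855, -0.116, 0.455, 0.22]
ft_force: [-0.2, -0.8, -1.0]
gripper_width: 0.0194
t: 27.85
ee_pos: [0.4449, 0.2197, 0.3066]
ee_rot: [0.856, -0.116, 0.453, 0.219]
ft_force: [0.5, -0.8, 0.3]
gripper_width: 0.0195
[-0.023  0.101 -0.046] [-0.02   0.071  0.015]
[ 3.499  2.029 -5.78 ] [-0.02   0.071  0.015]
[ 4.757  2.718 -7.828] [-0.02   0.071  0.015]
```

View pics/w19.png

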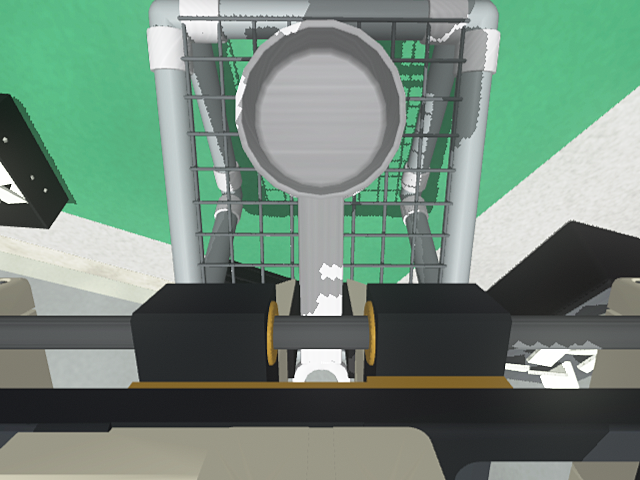

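The pan has not slipped: the rim is still at columns 236–406. I'll lower it to just above the tip.

```bash
python3 -m inch '[[0.7,0.5,-1.4,0,0,0,0],[1.5,1,-2.8,0,0,0,0],[2.3,1.4,-4.2,0,0,0,0],[3.1,1.8,-5.3,0,0,0,0],[3.5,2.03,-5.8,0,0,0,0],[3.5,2.03,-5.8,0,0,0,0],[3.5,2.03,-5.8,0,0,0,0]]'; python3 view.py 20
```

```text
t: 28.6
ee_pos: [0.4805, 0.2399, 0.2499]
ee_rot: [0.857, -0.116, 0.452, 0.219]
ft_force: [0.1, 0.6, -1.6]
gripper_width: 0.0192
[0.4805 0.2399 0.2499] [ 0.1331  0.6368 -1.6346] 0.019174445919057332 28.6
```

View pics/sc20.png

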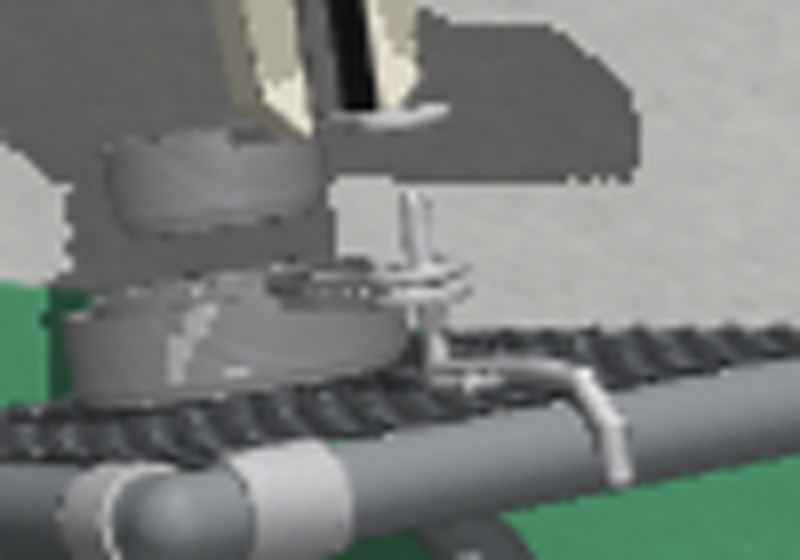

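View pics/tc20.png

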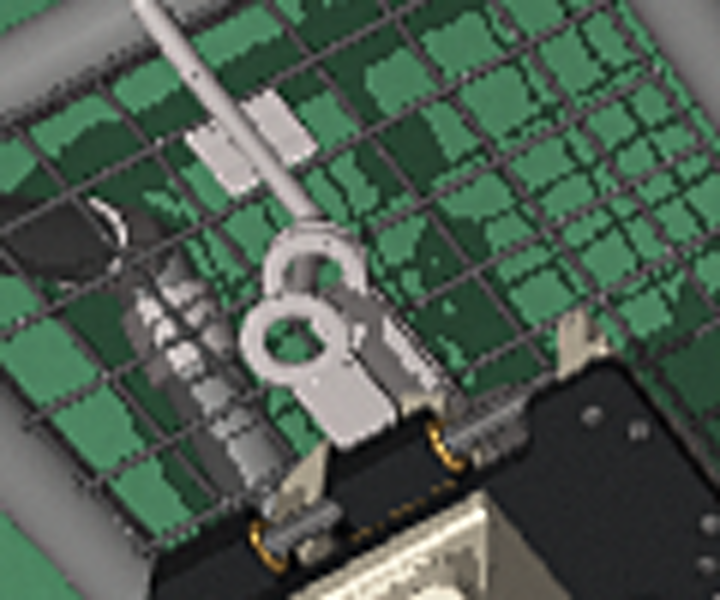

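```bash
python3 -m inch '[[-0.05,-0.03,-0.04,0,0,0,0],[0.25,0.14,-0.5,0,0,0,0],[0.5,0.28,-0.95,0,0,0,0],[0.8,0.44,-1.4,0,0,0,0],[1.1,0.6,-1.9,0,0,0,0],[1.36,0.74,-2.33,0,0,0,0],[1.36,0.74,-2.33,0,0,0,0]]'; python3 view.py 21
```

```text
t: 29.4
ee_pos: [0.4938, 0.2477, 0.225]
ee_rot: [0.856, -0.116, 0.453, 0.219]
ft_force: [-0.5, -1.3, -0.8]
gripper_width: 0.019
[0.4938 0.2477 0.225 ] [-0.4934 -1.3362 -0.7937] 0.019031295627317812 29.4
```

View pics/sc21.png

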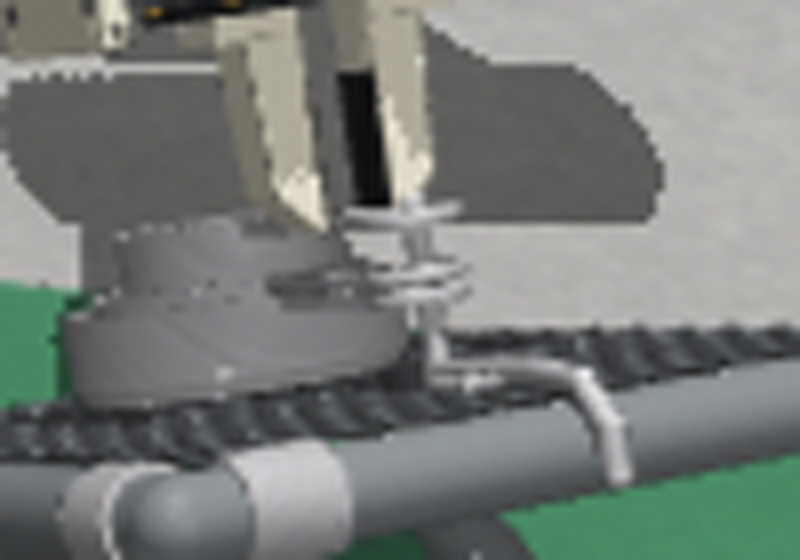

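View pics/tc21.png

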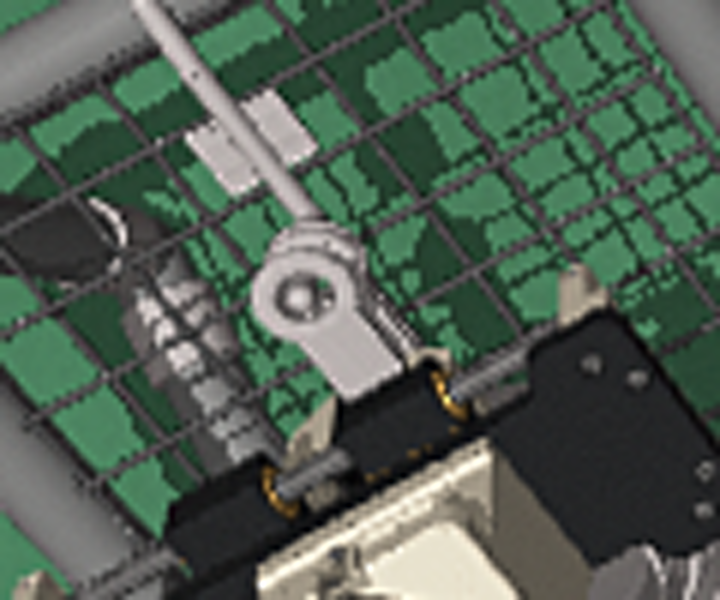

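```bash
python3 -m inch '[[0.15,0.08,-0.25,0,0,0,0],[0.3,0.17,-0.5,0,0,0,0],[0.45,0.25,-0.75,0,0,0,0],[0.53,0.29,-0.86,0,0,0,0],[0.53,0.29,-0.86,0,0,0,0]]';python3 -m inch '[[0.05,0.03,-0.08,0,0,0,0],[0.1,0.055,-0.16,0,0,0,0],[0.1,0.055,-0.16,0,0,0,0]]'; python3 view.py 22
```

```text
t: 30.0
ee_pos: [0.4991, 0.2505, 0.2172]
ee_rot: [0.857, -0.116, 0.452, 0.219]
ft_force: [0.4, -0.3, -1.2]
gripper_width: 0.0193
t: 30.3
ee_pos: [0.5002, 0.2511, 0.2158]
ee_rot: [0.857, -0.116, 0.452, 0.219]
ft_force: [0.5, -0.3, -0.8]
gripper_width: 0.0191
[0.5002 0.2511 0.2158] [ 0.4598 -0.3062 -0.7899] 0.01911400183553511 30.3
```

View pics/sc22.png

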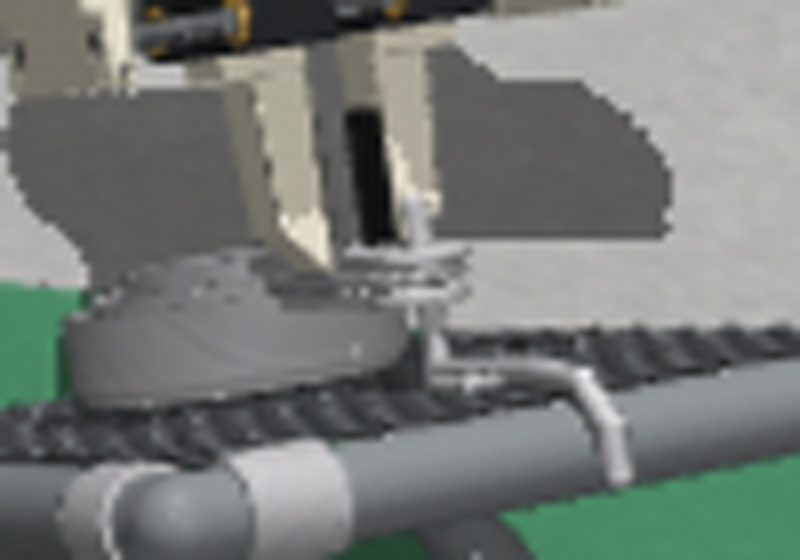

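Eye spacing is nearly closed: centres at rows 252, 272 and 290. Lower another 2 mm, then release.

```bash
python3 -m inch '[[0.05,0.03,-0.08,0,0,0,0],[0.08,0.045,-0.13,0,0,0,0],[0.08,0.045,-0.13,0,0,0,0]]'; python3 -m inch '[[0,0,0,0,0,0,15],[0,0,0,0,0,0,30],[0,0,0,0,0,0,50],[0,0,0,0,0,0,50],[0,0,0,0,0,0,50],[0,0,0,0,0,0,50],[0,0,0,0,0,0,50]]'; python3 view.py 23
```

```text
t: 30.7
ee_pos: [0.501, 0.2516, 0.2147]
ee_rot: [0.857, -0.116, 0.452, 0.219]
ft_force: [-0.3, -0.1, -0.2]
gripper_width: 0.0192
t: 31.4
ee_pos: [0.5009, 0.2515, 0.2145]
ee_rot: [0.857, -0.116, 0.452, 0.219]
ft_force: [0.4, 0.6, -0.1]
gripper_width: 0.0461
[0.5009 0.2515 0.2145] [ 0.3563  0.5897 -0.1165] 0.04606747650475748 31.4
```

View pics/sc23.png

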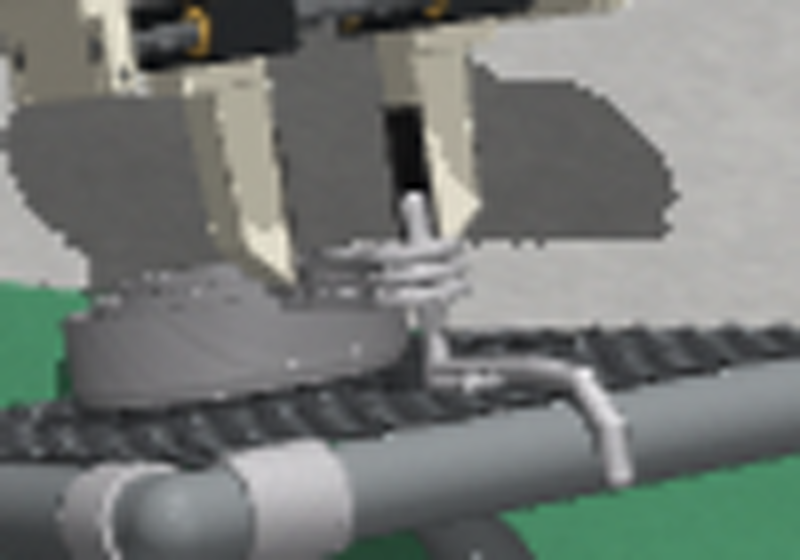

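View pics/tc23.png

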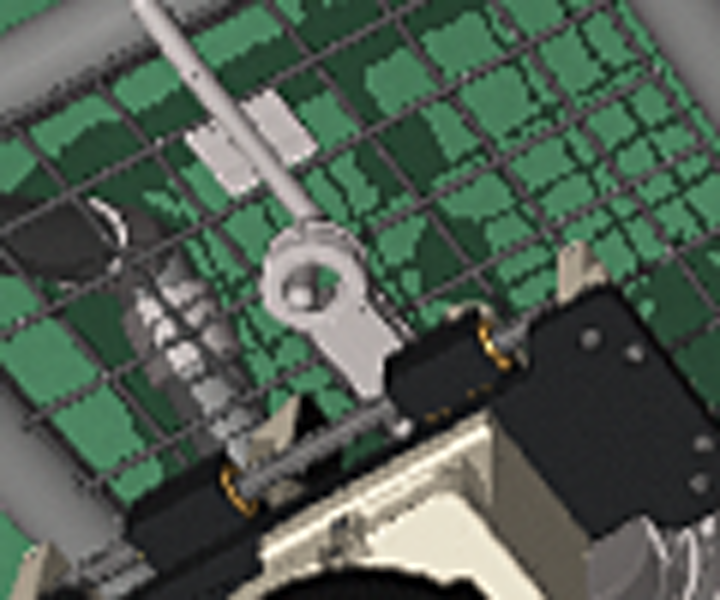

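```bash
python3 -m inch '[[-0.5,-0.28,0.82,0,0,0,50],[-1.5,-0.82,2.46,0,0,0,50],[-3,-1.6,4.9,0,0,0,60],[-5,-2.7,8.2,0,0,0,70],[-7.5,-4.1,12.3,0,0,0,80],[-8,-4.4,13,0,0,0,100],[-8,-4.4,13,0,0,0,100],[-8,-4.4,13,0,0,0,100]]'; python3 view.py 24;  python3 - <<'E'
from h import *
cv2.imwrite("pics/w24.png",robot.snapshot("wrist"))
E
```

```text
t: 32.3
ee_pos: [0.4207, 0.2074, 0.3437]
ee_rot: [0.857, -0.116, 0.453, 0.219]
ft_force: [-0.7, 0.4, 0.5]
gripper_width: 0.0887
[0.4207 0.2074 0.3437] [-0.7097  0.3555  0.5281] 0.08871194178949529 32.3
```

View pics/sc24.png

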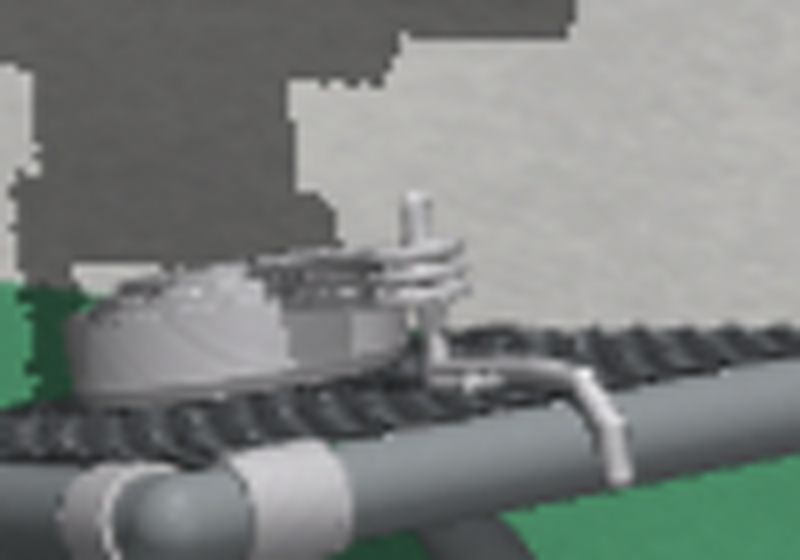

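View pics/tc24.png

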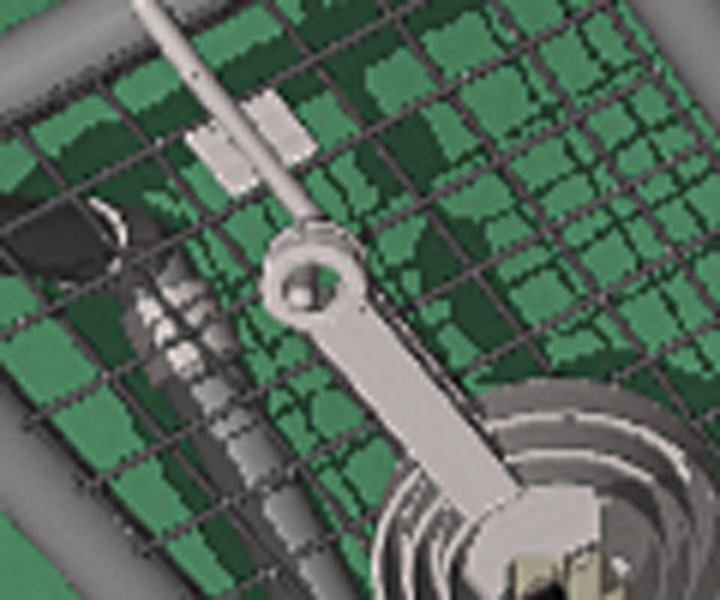

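View pics/w24.png

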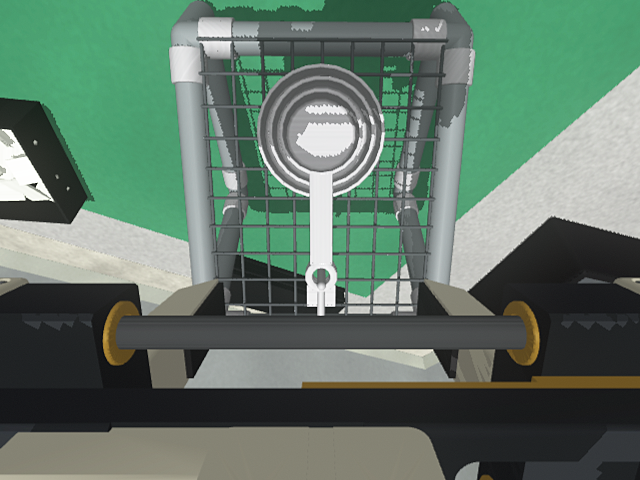

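Run:
```python
from h import *
np.set_printoptions(precision=2,suppress=True)
H=hookR(np.radians(HYAW));o=np.array([HX,HY,.21])
for z in(.0,.0275,.0325,.0375,.058):
    q=proj("scene",o+H@[-.004 if 0<z<.05 else 0,0,z])[0];t=proj("top",o+H@[-.004 if 0<z<.05 else 0,0,z+.0025])[0]
    print(z,(q+.5-[400,190])*8-.5,(t+.5-[90,220])*6-.5)
    if 0<z<.05:
      for D,zz in((.11,.0),(.09,.005),(.07,.01)):
        if abs(z-.0275-zz)<1e-6:
          r=proj("scene",(rim(D)+[-.129,0,zz])@H.T+o);r=(r+.5-[400,190])*8-.5;print("   rim left/top",r.min(0),r.max(0))
for n in("scene","top"):
  im=cv2.imread(f"pics/{n}24.png");x0,y0,w,h,k=(405,205,65,45,12) if n=="scene" else (120,245,90,85,8)
  im=cv2.resize(im[y0:y0+h,x0:x0+w],None,fx=k,fy=k,interpolation=cv2.INTER_CUBIC);raw=im.copy()
  for D,zz,c in((.11,0,(0,0,255)),(.09,.005,(255,0,255)),(.07,.01,(255,0,0))):
    for pts in((rim(D)+[-.129,0,zz]),(rim(.03)+[-.004,0,zz])):
      r=proj(n,pts@H.T+o);r=(r+.5-[x0,y0])*k-.5;cv2.polylines(im,[np.int32(r)],True,c,1,cv2.LINE_AA)
  cv2.imwrite(f"pics/ov24{n}.png",im);cv2.imwrite(f"pics/raw24{n}.png",raw)
```

```text
0.0 [439.23 387.73] [315.16 221.79]
0.0275 [418.69 297.01] [317.43 272.7 ]
   rim left/top [ 59.16 268.08] [400.98 324.92]
0.0325 [416.15 280.5 ] [316.36 280.4 ]
   rim left/top [ 87.49 257.99] [367.1  304.37]
0.0375 [413.61 263.98] [315.28 288.19]
   rim left/top [115.89 247.89] [333.32 283.86]
0.058 [409.69 195.66] [302.23 310.63]
```

View pics/ov24scene.png

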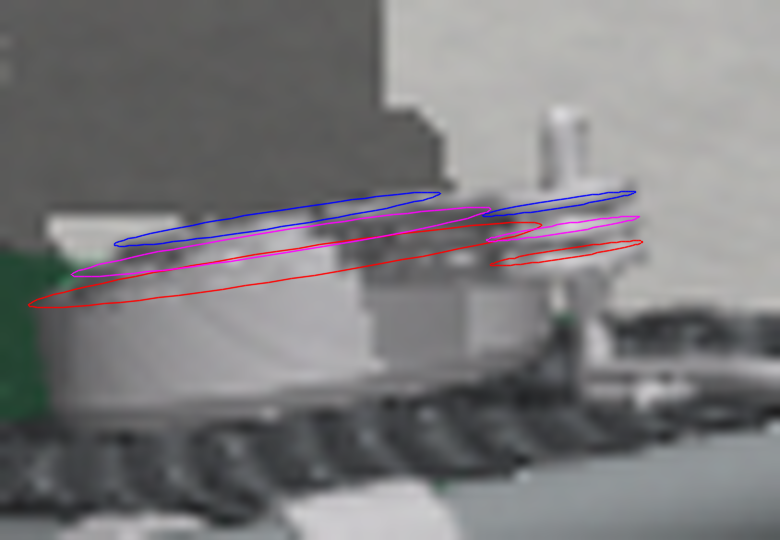

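View pics/raw24scene.png

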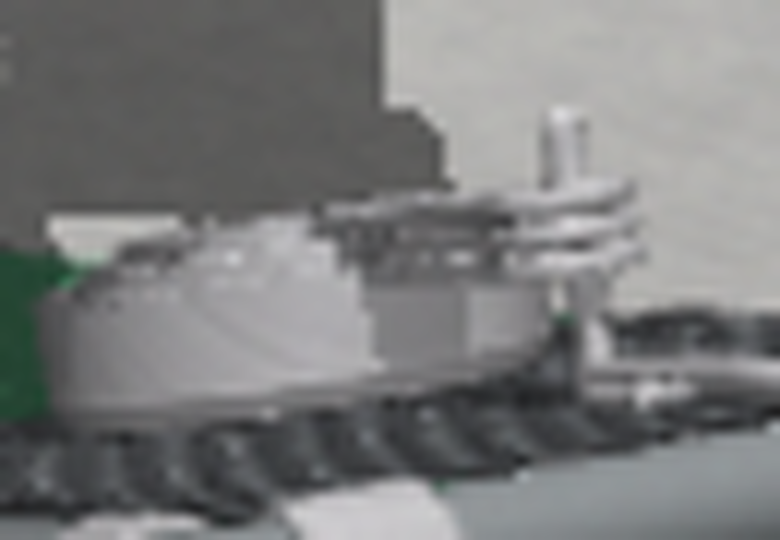

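View pics/ov24top.png

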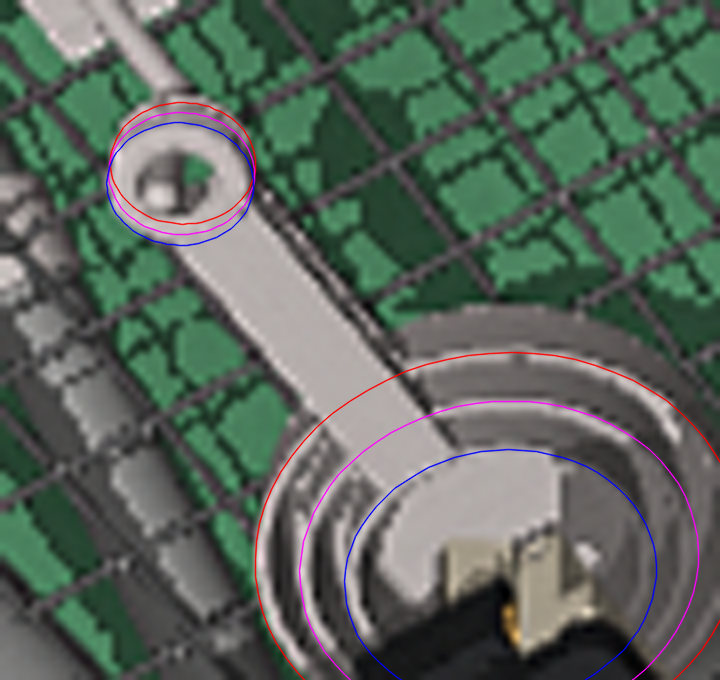

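Run:
```python
from h import *
np.set_printoptions(precision=3,suppress=True)
H=hookR(np.radians(HYAW));o=np.array([HX,HY,.21]);p,Q,s=toolR()
Qt=H@np.array([[0,0,1],[0,1,0],[-1,0,0]],float)
print((p-o)@H)
for z in(.06,.044,.04):print(z,*delta(o+H@[-.045,0.001,z],Qt))
```

```text
[-0.044  0.001  0.193]
0.06 [  6.669   3.604 -10.944] [ 0.392 -0.752  0.011]
0.044 [  7.474   4.044 -12.255] [ 0.392 -0.752  0.011]
0.04 [  7.675   4.154 -12.582] [ 0.392 -0.752  0.011]
```

```bash
python3 -m inch '[[1,0.5,-1.6,0,0,0,0],[2.5,1.4,-4.1,0,0,0,0],[4,2.2,-6.6,0,0,0,0],[5.5,3,-9,0,0,0,0],[6.6,3.6,-10.8,0,0,0,0],[6.7,3.65,-11,0,0,0,0],[6.7,3.65,-11,0,0,0,0],[6.7,3.65,-11,0,0,0,0]]'; python3 -m inch '[[0.2,0.11,-0.33,0,0,0,0],[0.4,0.22,-0.66,0,0,0,0],[0.5,0.275,-0.82,0,0,0,0],[0.5,0.275,-0.82,0,0,0,0]]'; python3 -m inch '[[0.05,0.03,-0.08,0,0,0,0],[0.1,0.055,-0.16,0,0,0,0],[0.1,0.055,-0.16,0,0,0,0]]';python3 view.py 25
python3 - <<'E'
from h import *
H=hookR(np.radians(HYAW));o=np.array([HX,HY,.21]);p,Q,s=toolR();print((p-o)@H)
E
```

```text
t: 33.25
ee_pos: [0.4879, 0.2441, 0.2351]
ee_rot: [0.857, -0.116, 0.452, 0.219]
ft_force: [-0.1, -0.7, 0.5]
gripper_width: 0.0323
t: 33.65
ee_pos: [0.4929, 0.2468, 0.2263]
ee_rot: [0.857, -0.116, 0.452, 0.219]
ft_force: [-0.5, -0.5, 0.7]
gripper_width: 0.0014
t: 33.95
ee_pos: [0.4939, 0.2473, 0.2247]
ee_rot: [0.857, -0.116, 0.452, 0.219]
ft_force: [0.1, 0.2, 0.1]
gripper_width: 0.0002
[0.4939 0.2473 0.2247] [0.0941 0.1662 0.0698] 0.00022736650446396003 33.95
[-0.0438595   0.00115046  0.04871774]
```

View pics/sc25.png

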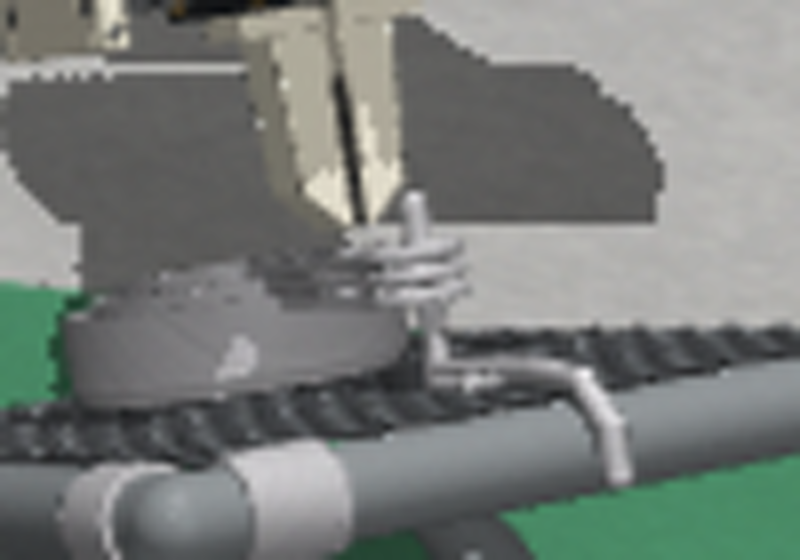

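```bash
cat > hz.py <<'E'
from h import *
H=hookR(np.radians(HYAW));o=np.array([HX,HY,.21]);p,Q,s=toolR();print((p-o)@H, s["ft_force"]@H)
if 1: print("large contact ref",(np.array([.5094,.2561,.1902])-o)@H)
E
python3 -m inch '[[0.1,0.055,-0.16,0,0,0,0],[0.2,0.11,-0.33,0,0,0,0],[0.2,0.11,-0.33,0,0,0,0]]';python3 hz.py; python3 -m inch '[[0.1,0.055,-0.16,0,0,0,0],[0.1,0.055,-0.16,0,0,0,0]]';python3 hz.py
```

```text
t: 34.35
ee_pos: [0.4959, 0.2485, 0.2211]
ee_rot: [0.857, -0.116, 0.453, 0.219]
ft_force: [-0.2, 0.2, -1.0]
gripper_width: 0.0006
[-0.04410736  0.00119142  0.04441778] [-0.66299241  0.22157912 -0.8158413 ]
large contact ref [-0.04910938  0.00140483  0.01021542]
t: 34.55
ee_pos: [0.4969, 0.249, 0.2196]
ee_rot: [0.857, -0.116, 0.452, 0.219]
ft_force: [0.2, 0.0, -1.0]
gripper_width: 0.0005
[-0.04398577  0.00116987  0.04252589] [-0.37989217 -0.10948503 -0.90632263]
large contact ref [-0.04910938  0.00140483  0.01021542]
```

```bash
python3 -m inch '[[0.05,0.03,-0.08,0,0,0,0],[0.05,0.03,-0.08,0,0,0,0]]';python3 hz.py; python3 -m inch '[[0.05,0.03,-0.08,0,0,0,0],[0.05,0.03,-0.08,0,0,0,0]]';python3 hz.py;python3 -m inch '[[0.05,0.03,-0.08,0,0,0,0],[0.05,0.03,-0.08,0,0,0,0]]';python3 hz.py
```

```text
t: 34.75
ee_pos: [0.4974, 0.2493, 0.219]
ee_rot: [0.857, -0.116, 0.452, 0.219]
ft_force: [0.0, 0.1, 0.1]
gripper_width: 0.0002
[-0.04387183  0.00119335  0.0416786 ] [0.08400748 0.05033198 0.04309939]
large contact ref [-0.04910938  0.00140483  0.01021542]
t: 34.95
ee_pos: [0.498, 0.2496, 0.2183]
ee_rot: [0.857, -0.116, 0.452, 0.219]
ft_force: [-1.2, -1.3, 0.6]
gripper_width: 0.0001
[-0.04378393  0.001187    0.04074836] [-1.06278535 -0.53239927  1.44253464]
large contact ref [-0.04910938  0.00140483  0.01021542]
t: 35.15
ee_pos: [0.4986, 0.2499, 0.2177]
ee_rot: [0.857, -0.116, 0.452, 0.219]
ft_force: [-2.5, -1.1, 2.4]
gripper_width: 0.0007
[-0.04350674  0.00116447  0.03990166] [-0.88101344  0.21486512  3.52543393]
large contact ref [-0.04910938  0.00140483  0.01021542]
```

Contact came at 40.5 mm along the prong, against 40 mm expected for three nested handles, so the stack is home. Retreating for a last look.

```bash
python3 -m inch '[[-0.5,-0.28,0.82,0,0,0,0],[-1.5,-0.82,2.46,0,0,0,0],[-3,-1.6,4.9,0,0,0,0],[-5,-2.7,8.2,0,0,0,0],[-7.5,-4.1,12.3,0,0,0,0],[-10,-5.5,16.4,0,0,0,0],[-12,-2,17,0,0,0,0],[-14,1,18,0,0,0,0],[-14,1,18,0,0,0,0],[-14,1,18,0,0,0,0],[-14,1,18,0,0,0,0]]'; python3 view.py 26
```

```text
t: 36.25
ee_pos: [0.3584, 0.2593, 0.3969]
ee_rot: [0.857, -0.116, 0.453, 0.219]
ft_force: [0.3, 0.0, 0.2]
gripper_width: 0.0007
[0.3584 0.2593 0.3969] [0.3499 0.0202 0.2401] 0.000684193114995831 36.25
```

View pics/top26.png

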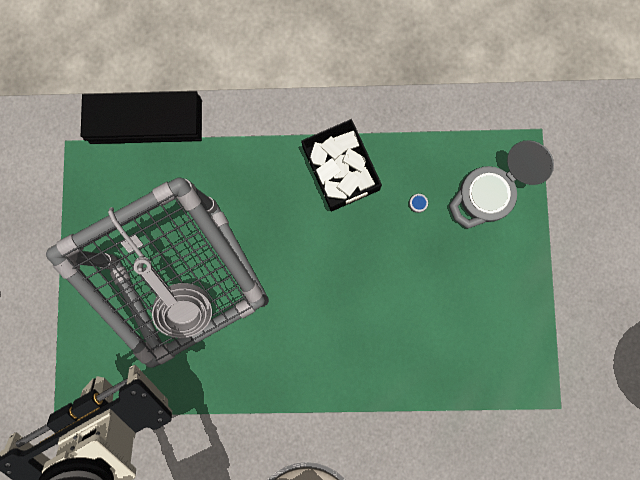

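View pics/sc26.png

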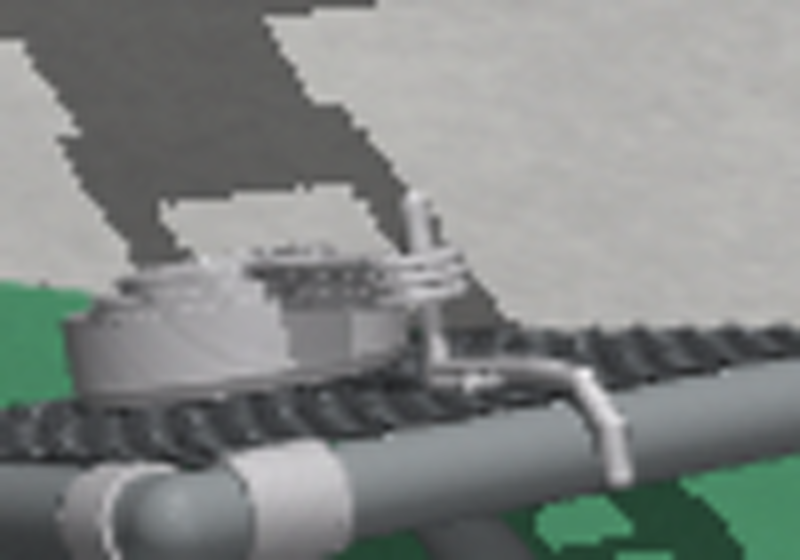

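View pics/scene26.png

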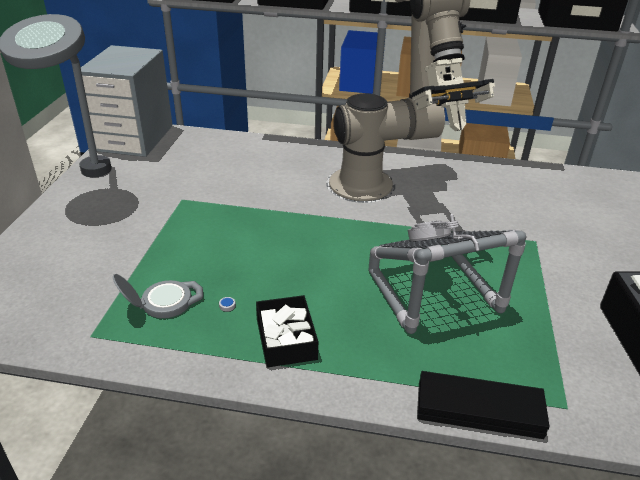

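Run:
```python
from h import *
H=hookR(np.radians(HYAW));o=np.array([HX,HY,.21])
ims=[]
for kk in("24","26"):
  im=cv2.imread(f"pics/scene{kk}.png");x0,y0,w,h,k=(405,213,60,30,13)
  ims.append(cv2.resize(im[y0:y0+h,x0:x0+w],None,fx=k,fy=k,interpolation=cv2.INTER_CUBIC))
cv2.imwrite("pics/cmp.png",np.vstack(ims)[:600*2])
im=cv2.imread("pics/top26.png");x0,y0,w,h,k=(125,245,100,100,6)
im=cv2.resize(im[y0:y0+h,x0:x0+w],None,fx=k,fy=k,interpolation=cv2.INTER_CUBIC);raw=im.copy()
for D,zz,c in((.11,0,(0,0,255)),(.09,.005,(255,0,255)),(.07,.01,(255,0,0))):
    for pts in((rim(D)+[-.129,0,zz]),(rim(.03)+[-.004,0,zz])):
      r=proj("top",pts@H.T+o);r=(r+.5-[x0,y0])*k-.5;cv2.polylines(im,[np.int32(r)],True,c,1,cv2.LINE_AA)
cv2.imwrite("pics/ov26.png",im)
```

```text
(no output)
```

View pics/cmp.png

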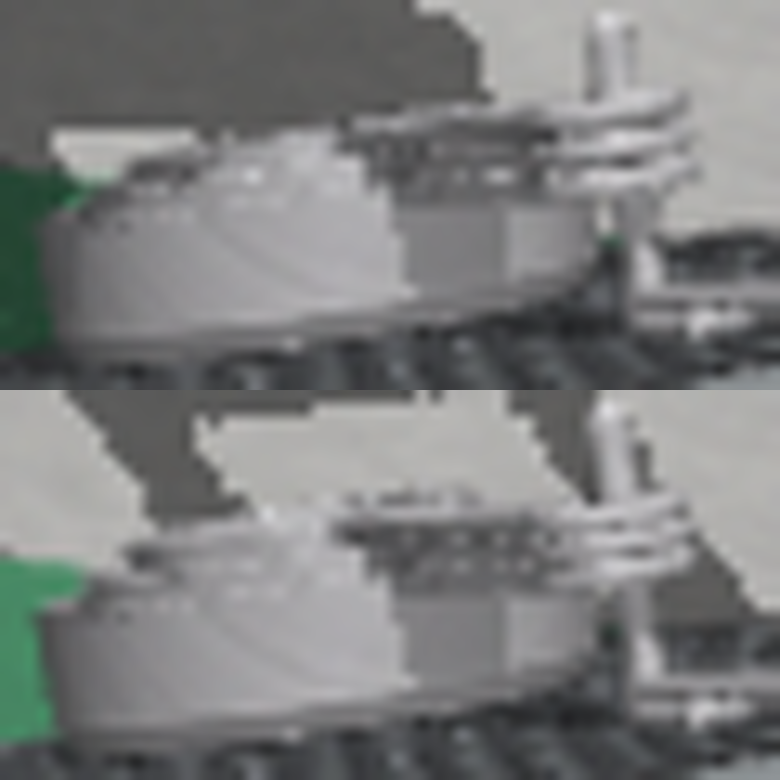

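View pics/ov26.png

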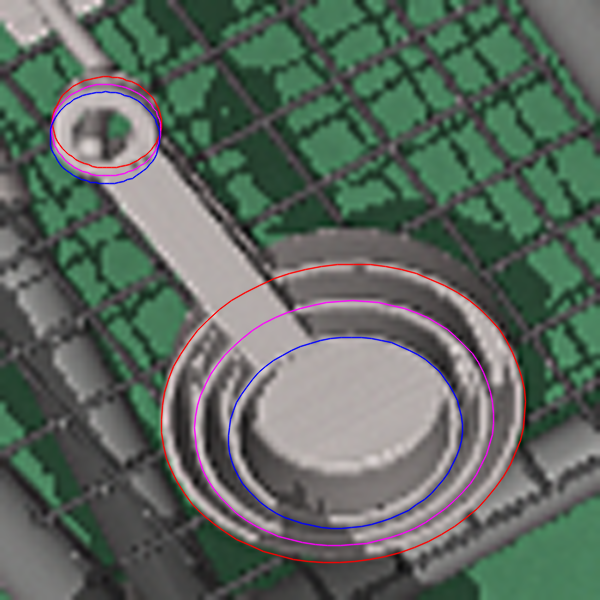

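```bash
python3 -m inch '[[0,0,0,0,0,0,0],[0,0,0,0,0,0,0],[0,0,0,0,0,0,0],[0,0,0,0,0,0,0],[0,0,0,0,0,0,0],[0,0,0,0,0,0,0],[0,0,0,0,0,0,0],[0,0,0,0,0,0,0]]'; python3 view.py 27
python3 - <<'E'
import cv2,numpy as np
for n in("scene","top"):
    d=cv2.absdiff(cv2.imread(f"pics/{n}26.png"),cv2.imread(f"pics/{n}27.png")).max(2)
    r=d[213:250,405:465] if n=="scene" else d[245:345,125:225]
    print(n,r.max(),(r>30).sum())
a,b=cv2.imread("pics/top0.png"),cv2.imread("pics/top27.png")
d=cv2.absdiff(a,b).max(2)[110:240,290:560];print("bystander diff",(d>40).sum(), np.argwhere(d>40).min(0) if (d>40).any() else "")
E
```

```text
t: 37.15
ee_pos: [0.3584, 0.2599, 0.3974]
ee_rot: [0.857, -0.116, 0.452, 0.219]
ft_force: [-0.6, 0.1, 0.2]
gripper_width: -0.0
[0.3584 0.2599 0.3974] [-0.6077  0.1478  0.1966] -3.31343518544169e-05 37.15
scene 74 2
top 90 17
bystander diff 187 [120  74]
```

```bash
python3 -c "
from bench import robot
print(robot.job_done())"
```

```text
the job is handed in; nothing more can be done
None
```

The three pans are hung on the hook in the order asked: large flat on the panel, medium nested in it, small nested in that. The job was handed in at about 37 s, with the arm well clear of the rack and touching nothing.

**Checks on the stack**
- **Height:** a light press with shut fingers met the top handle at 40.5 mm along the prong, against 40 mm expected for three nested handles.
- **Position:** in the last top view the bowl rims and eyes matched the modelled home poses closely.
- **Stability:** two picture pairs taken 0.9 s apart showed no visible movement of the stack.
- **Bystanders:** the only changes in the first-to-last top-view comparison lie where the pan handles used to be, so the bin, magnifier and ring did not move.

**What disagreed or went off plan**
- **Eye ends:** before that press, the eyes of the medium and small pans stood about 2 mm high in the scene view. The press closed this to the expected 5 mm spacing. I took the medium pan as home from pictures when I brought the small one. It was probably still slightly raised at the eye then.
- **Large pan's angle:** its handle measured 41.5° off world +x, more than the 0.6 rad (34°) stated. I used the measured angle.
- **Camera agreement:** the wrist camera's estimates differed from the fixed cameras' by 3–6 mm along the handle, so I corrected by eye at the hook.
- **Small pan's grip:** it was held right at the fingertips, higher than planned, but did not slip.

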